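# Fan a stack of hardness coupons along the tray

## Task

Fan the stack of four steel coupons along the tray towards its end stop, for marking: leave the bottom coupon where it is and shift each one above it a little further than the one below, in equal steps of roughly 15 to 20 mm, so that the top coupon just bears against the stop. Bring the top coupon up to the stop gently, so that the stop does not shift along the tray. The coupons must end lying flat on one another in one straight row, square with the tray, and the things around stay where they are.

Things in the scene. Friction and masses are not known exactly. Their poses are not given: they have to be found in the camera images.
- tray: Grey metal tray fixed to the bench, 240 x 72 mm, bed 4 mm above the bench. Origin: centre of its underside. x runs lengthwise from the stack to the stop: the direction to fan. Side walls (inner faces at y = +-33 mm) rise to 11 mm above the bench. The -x end is open, the +x end has a wall 11 mm high. A cross rib 4 mm high at x = -8.5 mm keeps the bottom coupon from sliding to the stop.
- stop: Aluminium end stop on the tray, 60 mm wide, upright face 8 mm thick reaching 46 mm above the bench, with a low foot and a black thumb screw behind it. Origin: middle of its face towards the coupons, at bench level; axes as the tray's. Held by friction only: it slides along the tray when pushed with more than about 12 N.
- coupon_1_mid (a point): Steel coupon, flat plate 90 x 60 x 8 mm, 0.34 kg, all four alike; this one is the bottom one of the stack. Point: its centre, half-way up. x along its 90 mm length (towards the stop), y along its 60 mm width, z up. It lies on the tray bed (underside 4 mm above the bench).
- coupon_2_mid (a point): Steel coupon, flat plate 90 x 60 x 8 mm, 0.34 kg, all four alike; this one is the second from below of the stack. Point: its centre, half-way up. x along its 90 mm length (towards the stop), y along its 60 mm width, z up. Underside 12 mm above the bench.
- coupon_3_mid (a point): Steel coupon, flat plate 90 x 60 x 8 mm, 0.34 kg, all four alike; this one is the third from below of the stack. Point: its centre, half-way up. x along its 90 mm length (towards the stop), y along its 60 mm width, z up. Underside 20 mm above the bench.
- coupon_4_mid (a point): Steel coupon, flat plate 90 x 60 x 8 mm, 0.34 kg, all four alike; this one is the top one of the stack. Point: its centre, half-way up. x along its 90 mm length (towards the stop), y along its 60 mm width, z up. Upper face 36 mm above the bench. The stack is untidy by a few mm and degrees, this one turned by up to 15 degrees. Pushed over 40 mm beyond its support, a coupon tips.
- test_block: Bystander: round steel hardness block, 64 mm across, 15 mm high. Origin: centre of its underside.
- jar_mid (a point): Bystander: closed jar, 54 mm across, 75 mm high. Point: its centre, half-way up.
- mount_mid (a point): Bystander: grey specimen puck, 32 mm across, 20 mm high. Point: its centre, half-way up.

How it is judged:
By the outcome, as a careful person would: the job done as asked, in the order asked, and still so for the second after the job is handed in, with the robot touching nothing.
It also fails if it takes over 61 s, if anything falls off the work surface, if the arm or the gripper's body presses on something with over 40 N, if the wrist force passes 120 N, or if a joint passes its speed limit or range.

## Robot

A 6-joint arm with a two-finger parallel gripper is mounted at the origin on the work surface. World frame = base frame: x ahead of the robot, y to its left, z up, the work surface at z = 0. Lengths are in m, angles in rad, forces in N, time in s.
With the tool pointing down it reaches from about 0.375 to 0.9 m from the base axis. Payload 3.1 kg.
Tool frame: the origin (TCP) lies at the very end of the fingers, on their centre line; the grasp point (between the pads) lies robot.grasp_offset behind it (robot.grasp_offset is the distance from the TCP to the grasp point, in m); z points along the fingers, y is the direction in which the jaws open and shut (so a half turn about z gives the same grasp; the last joint's range is limited). The gripper opens to 87 mm and grips with 3 to 60 N. Pads are 19 mm wide; open, the fingers measure 117 mm over their backs; the gripper's body (75 mm by 190 mm) begins 51 mm behind the grasp point.
Start: joints at [-1.438, 0.527, 1.433, -0, 1.181, -0.178], TCP at [0.191, -0.595, 0.223] pointing down, gripper open.
Joint ranges: [-3.08, 3.08], [-0.75, 2.2], [0.22, 2.44], [-1.43, 4.57], [0, 2.65], [-2.85, 2.85]. Speed limits (rad/s): [2.79, 2.79, 3.14, 3.14, 3.14, 3.14].

## Interface

Orientations are given as a unit quaternion [x, y, z, w].
In Python, from rig import robot gives the robot as it stands.
- The arm moves only by the tool drive_tool, never from a script. Its argument "targets" is one flat list of numbers, 6 for each row, row after row: the shift along the tool's x, y, z in cm, then the turn, a rotation vector about the tool's x, y, z in degrees. A call has 1 to 12 rows; each row is the pose to reach, as a shift and turn from the pose commanded when the call began, along the tool's axes at that moment; what a row does not reach only later rows make up. A row lasts 1/12 s, in which the tool goes at most 41.7 mm and 7.16 degrees, less where a joint would pass 70% of its speed; a pose out of reach is approached as far as the arm can. A call with a gripper value outside its range is refused whole. "grip" is the gripper command: -1 is fully open, 1 is shut, values between are in proportion, set as the call begins (left out, the last holds). The fingers move at their own pace and stop on an object; "squeeze" is the grip in N (left out, the last holds). Time passes only in rows, so rows that repeat a pose let the fingers close. It gives the time, the measured TCP pose, the force and the opening at its end, in the units of the state.
- robot.get_obs(): the state, without advancing time (a new reading comes with each control period).
- robot.camera(name): name is "side" or "top"; returns (picture, depth): 480x640x3 uint8, red, green, blue; 480x640 float32, m along the optical axis (not along the pixel's ray), 0 where there is no reading.
- robot.calibration(name): a dict with "mtx" (3x3 intrinsics, pixels), "R" (3x3) and "t" (3): a world point X has camera coordinates R X + t. Camera axes: x right, y down, z forward; pixel columns grow to the right and rows downward; lengths in m; the calibration is good to about 2 mm. A picture is of the moment at which its call begins. calibration takes no time and is no camera call.
- robot.hand_in(): hands the job in, once; it reports no verdict.
The state is a dict: "time": time; "q": joint angles; "joint_velocities": joint speeds; "joint_torque": joint torques, N m; "position": TCP position; "tool_rot": TCP orientation; "ft_force": force on the tool from outside, world axes, zero at the start; "moment": the same for the moment, N m; "grip_width": finger opening in m.
Only numpy, scipy, OpenCV 4.12 (cv2) and the standard library are available. Lean on these libraries where they do the work, as an engineer would, in place of code of your own. Each camera call takes 0.05 s, during which the arm holds its last target.

## Working session

There is one attempt and no reset: what is moved stays moved. The work goes in short steps, Python scripts to look and compute and a tool call to move; the robot and the scene stay as the last step left them, time stands still between calls to the robot, and variables do not carry over. Pictures are saved under pics/ and viewed, and the job is handed in when it is done.

Besides the shell and the picture viewer there is one more tool, called after "Call:" as name(argument=value, ...) on one line, values as JSON. drive_tool: Moves the arm, as the interface text tells. Its arguments: {"type":"object","properties":{"targets":{"type":"array","items":{"type":"number"}},"grip":{"type":"number"},"squeeze":{"type":"number"}},"required":["targets"]}

```bash
ls; mkdir -p pics; python3 - <<'E'
from rig import robot
import cv2,numpy as np
o=robot.get_obs();print(o, robot.grasp_offset)
for n in("side","top"):
    p,d=robot.camera(n);cv2.imwrite(f"pics/{n}0.png",p[:,:,::-1]);np.save(f"pics/{n}0.npy",d);
    print(n,robot.calibration(n))
E
```

```text
pics
{'time': 0.0, 'q': array([-1.43850387e+00,  5.28480926e-01,  1.43388579e+00,  4.59564711e-06,
        1.18140105e+00, -1.78486883e-01]), 'joint_velocities': array([ 0.00175677,  0.00117927,  0.00217426,  0.00022434,  0.00033122,
       -0.00062979]), 'joint_torque': array([-2.90528851e-04, -4.40041351e+01, -1.76591778e+01,  6.31905673e-02,
        5.82204515e-02, -1.74255647e-04]), 'position': array([ 0.19106517, -0.59431583,  0.22156783]), 'tool_rot': array([ 9.87950850e-01,  1.54764129e-01,  2.72415194e-05, -1.08721468e-03]), 'ft_force': array([-0.92465726,  0.2357154 ,  0.61673394]), 'moment': array([ 0.00727376, -0.0194492 ,  0.03532297]), 'grip_width': 0.08725024942335126} 0.0187
side {'mtx': array([[512.58873214,   0.        , 331.22980277],
       [  0.        , 512.58873214, 230.83981481],
       [  0.        ,   0.        ,   1.        ]]), 'R': array([[-0.99981019, -0.01830459,  0.0066726 ],
       [-0.01514193,  0.51453813, -0.85733379],
       [ 0.01225983, -0.8572721 , -0.51471763]]), 't': array([0.56089649, 0.04886534, 0.97718405])}
top {'mtx': array([[453.58805322,   0.        , 325.07847908],
       [  0.        , 453.58805322, 229.82547225],
       [  0.        ,   0.        ,   1.        ]]), 'R': array([[ 0.01722664, -0.99976962, -0.01280449],
       [-0.98779769, -0.01503501, -0.15501508],
       [ 0.15478685,  0.01531863, -0.98782912]]), 't': array([-0.01018963,  0.56488325,  0.86197268])}
```

View pics/side0.png

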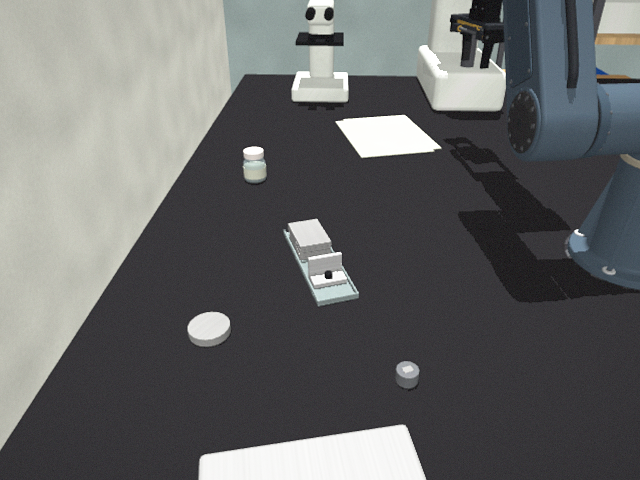

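View pics/top0.png

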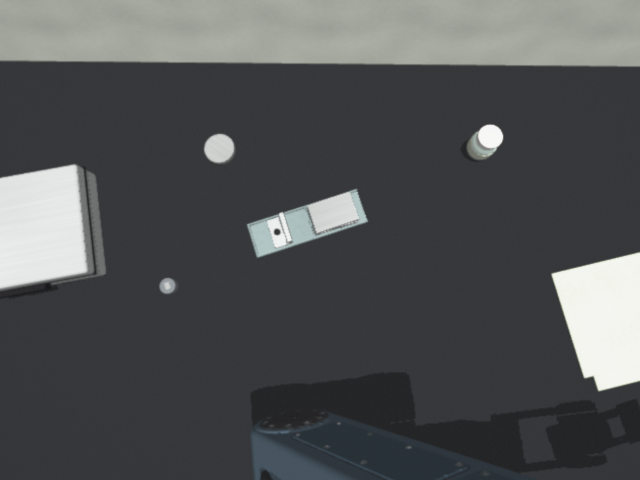

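The top view shows the tray between pixels (248,225) and (367,220), with the stack on the right and the stop at about (284,229). The jar, disc and puck stand clear of it. I'll zoom in next.

```bash
python3 - <<'E'
import cv2,numpy as np
a=cv2.imread("pics/top0.png")[180:270,240:375];cv2.imwrite("pics/topz.png",cv2.resize(a,None,fx=5.9,fy=5.9,interpolation=cv2.INTER_CUBIC))
a=cv2.imread("pics/side0.png")[212:310,275:365];cv2.imwrite("pics/sidez.png",cv2.resize(a,None,fx=6,fy=6,interpolation=cv2.INTER_CUBIC))
E
```

```text
(no output)
```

View pics/topz.png

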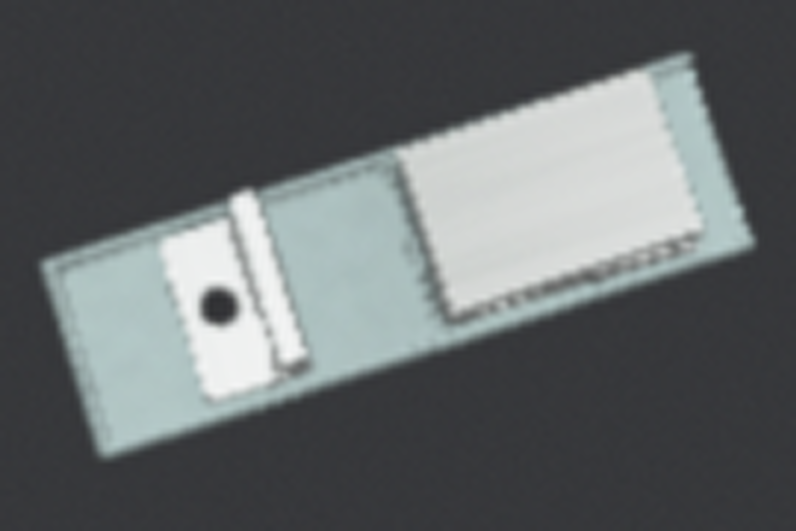

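View pics/sidez.png

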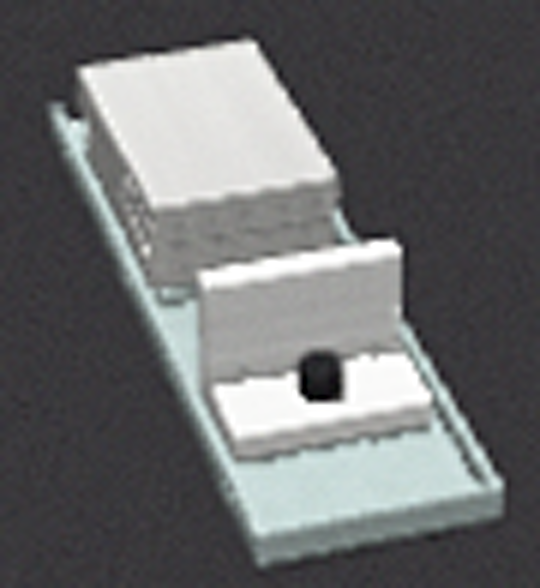

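```bash
cat > h.py <<'E'
import cv2,numpy as np
from rig import robot
C={n:robot.calibration(n) for n in("side","top")}
def ray(n,uv,z):
    c=C[n];uv=np.atleast_2d(np.asarray(uv,float))
    d=np.c_[(uv-c["mtx"][:2,2])/c["mtx"][[0,1],[0,1]],np.ones(len(uv))]@c["R"]
    o=-c["R"].T@c["t"]; s=(z-o[2])/d[:,2]; return o+d*s[:,None]
def proj(n,X):
    c=C[n];p=(np.atleast_2d(X)@c["R"].T+c["t"])@c["mtx"].T; return p[:,:2]/p[:,2:]
E
python3 - <<'E'
from h import *
im=cv2.imread("pics/top0.png");hsv=cv2.cvtColor(im,cv2.COLOR_BGR2HSV)
def show(m,z,name,lo=60):
    n,l,s,c=cv2.connectedComponentsWithStats(m.astype(np.uint8))
    for i in range(1,n):
        if s[i,4]>lo:
            ct=cv2.findContours((l==i).astype(np.uint8),cv2.RETR_EXTERNAL,cv2.CHAIN_APPROX_NONE)[0][0][:,0]
            P=ray("top",ct,z)[:,:2]*1000
            r=cv2.minAreaRect(P.astype(np.float32));print(name,s[i],np.round(c[i],1),"rect",np.round(r[0],1),np.round(r[1],1),round(r[2],2))
roi=np.zeros(im.shape[:2],bool);roi[180:270,240:375]=1
show((hsv[...,2]>100)&roi,.011,"tray")
show((hsv[...,2]>165)&(hsv[...,1]<25)&roi,.036,"white")
full=np.zeros_like(roi);full[100:310,150:520]=1
show((hsv[...,2]>100)&full&~roi,.015,"others")
for p in[(345,214),(320,214),(255,187),(300,230)]: print(p,im[p[1],p[0]],hsv[p[1],p[0]])
print(hsv[225,270:300].tolist())
E
```

```text
tray [ 247  189  121   69 4108] [306.6 222.8] rect [585.4  38. ] [ 76.7 241.5] 19.27
white [ 307  191   55   44 1380] [333.4 212. ] rect [600.2 -19.7] [69.1 96.4] 19.67
white [266 213  28  36 579] [279.4 231.4] rect [562.3  90.7] [69.4 43.9] 21.43
others [468 124  36  35 893] [485.1 141.3] rect [ 763.6 -336.5] [56.5 86.6] 45.8
others [204 134  31  30 725] [218.9 148. ] rect [741.6 228.3] [64.7 64.1] 2.77
others [159 278  17  16 210] [167.  285.4] rect [450.2 318.7] [30.3 32.8] 0.97
(345, 214) [216 217 215] [ 75   2 217]
(320, 214) [210 212 209] [ 70   4 212]
(255, 187) [59 57 56] [110  13  59]
(300, 230) [191 192 171] [ 89  28 192]
[[75, 2, 238], [75, 2, 238], [90, 1, 238], [90, 1, 239], [90, 1, 239], [75, 2, 239], [75, 2, 239], [90, 2, 239], [75, 2, 239], [90, 2, 237], [80, 3, 219], [83, 6, 164], [83, 5, 198], [90, 2, 233], [75, 2, 240], [90, 2, 240], [80, 3, 223], [86, 12, 166], [88, 23, 177], [90, 24, 190], [88, 25, 193], [88, 25, 193], [89, 27, 192], [89, 27, 192], [90, 25, 191], [90, 27, 192], [90, 25, 191], [88, 25, 191], [88, 25, 190], [89, 27, 189]]
```

```bash
cat >> h.py <<'E'
def edges(img,n,A,B,z,half=6.,m=40,pol=0,mn=8):
    """A,B world xy mm at height z mm. Profile across the line A-B; gradient peaks -> fitted line ends (xy mm at A,B stations), rms"""
    g=cv2.cvtColor(img,cv2.COLOR_BGR2GRAY).astype(np.float32)
    A=np.array(A,float);B=np.array(B,float);d=(B-A)/np.linalg.norm(B-A);nn=np.array([-d[1],d[0]])
    s=np.arange(-half,half+.01,.25);t=np.linspace(.06,.94,m)
    P=A+(B-A)*t[:,None]; Q=P[:,None]+nn*s[None,:,None]
    X=np.concatenate([Q/1000,np.full(Q.shape[:2]+(1,),z/1000)],-1).reshape(-1,3)
    uv=proj(n,X).astype(np.float32).reshape(m,len(s),2)
    I=cv2.remap(g,uv[...,0],uv[...,1],cv2.INTER_LINEAR)
    I=cv2.GaussianBlur(I,(9,1),1.5)
    G=np.gradient(I,axis=1)
    G=np.abs(G) if pol==0 else np.maximum(G*pol,0)
    k=G.argmax(1);w=[]
    for i in range(m):
        a=slice(max(0,k[i]-5),k[i]+6);w.append((G[i,a]*s[a]).sum()/(G[i,a].sum()+1e-9))
    w=np.array(w);x=t*np.linalg.norm(B-A);ok=(G.max(1)*4>mn)&(k>2)&(k<len(s)-3)
    for _ in range(4):
        p=np.polyfit(x[ok],w[ok],1);r=w-np.polyval(p,x);ok&=np.abs(r)<max(.4,2*np.median(np.abs(r[ok])))
    return A+nn*np.polyval(p,0),B+nn*np.polyval(p,np.linalg.norm(B-A)),r[ok].std(),ok.sum()
E
cat > m1.py <<'E'
from h import *
im=cv2.imread("pics/top0.png")
for n in C: print(n,-C[n]["R"].T@C[n]["t"])
th=np.radians(109.27);ex=np.array([np.cos(th),np.sin(th)]);ey=np.array([-ex[1],ex[0]]);T=np.array([585.4,38.])
W=lambda x,y:T+x*ex+y*ey
def L(name,n,img,a,b,z,**k):
    p,q,r,c=edges(img,n,W(*a),W(*b),z,**k);f=lambda v:np.round([(v-T)@ex,(v-T)@ey],2);d=q-p
    print(name,n,f(p),f(q),"ang",round(np.degrees(np.arctan2(d@ey,d@ex)),2),"rms",round(r,2),c)
print("ex",ex,"ey",ey)
sd=cv2.imread("pics/side0.png")
print("top cam side:",((-C["top"]["R"].T@C["top"]["t"])[:2]*1000-T)@ey)
# ey points to -x world (towards robot)
L("farwall(y-)", "top",im,(-118,-36),(118,-36),11,half=5)
L("near bottom(y+)","top",im,(-118,36),(118,36),0,half=5)
L("end +x","top",im,(120,-34),(120,34),11,half=5)
L("end -x","top",im,(-120,-30),(-120,30),4,half=5)
E
python3 m1.py
```

```text
side [0.54954983 0.82283652 0.54112513]
top [ 0.42474386 -0.01489849  0.93891666]
ex [-0.33002017  0.94397388] ey [-0.94397388 -0.33002017]
top cam side: 169.112768111792
farwall(y-) top [-118.    -35.39] [118.   -36.71] ang -0.32 rms 0.23 30
near bottom(y+) top [-118.     36.01] [118.    35.36] ang -0.16 rms 0.27 34
end +x top [120.21 -34.  ] [120.24  34.  ] ang 89.97 rms 0.26 40
end -x top [-121.28  -30.  ] [-120.95   30.  ] ang 89.68 rms 0.21 29
```

```bash
cat > m2.py <<'E'
from h import *
th=np.radians(109.03);ex=np.array([np.cos(th),np.sin(th)]);ey=np.array([-ex[1],ex[0]])
T=np.array([585.4,38.])-.45*np.array([-.33,.944])-.18*np.array([-.944,-.33])
W=lambda x,y:T+x*ex+y*ey
def L(name,n,img,a,b,z,**k):
    try: p,q,r,c=edges(img,n,W(*a),W(*b),z,**k)
    except Exception as e: print(name,n,"fail");return
    f=lambda v:np.round([(v-T)@ex,(v-T)@ey],2);d=q-p
    print(name,n,f(p),f(q),"ang",round(np.degrees(np.arctan2(d@ey,d@ex)),2),"rms",round(r,2),c)
E
cat > m3.py <<'E'
from m2 import *
im=cv2.imread("pics/top0.png");sd=cv2.imread("pics/side0.png")
print("T",T,"ex",ex)
for n,i in(("top",im),("side",sd)):
    def cornersegs(): pass
    L("c4 front",n,i,(-15,-26),(-15,26),36,half=9)
    L("c4 back",n,i,(-105,-26),(-105,26),36,half=9)
    L("c4 y-",n,i,(-98,-30),(-20,-30),36,half=9)
    L("c4 y+",n,i,(-98,30),(-20,30),36,half=9)
    L("stop face top",n,i,(45,-28),(45,28),46,half=4)
    L("stop back top",n,i,(53,-28),(53,28),46,half=4)
L("tray +x","side",sd,(120,-34),(120,34),11,half=5)
L("tray +x bottom","side",sd,(120,-34),(120,34),0,half=5)
L("tray y-","side",sd,(-118,-36),(118,-36),0,half=5)
# tray-frame rectification at given heights for viewing
for n,i,z in(("top",im,36),("side",sd,36),("top",im,12),("side",sd,12)):
    xs=np.arange(-125,125,.4);ys=np.arange(60,-60,-.4)
    X=W(0,0)+xs[None,:,None]*ex+ys[:,None,None]*ey
    uv=proj(n,np.concatenate([X/1000,np.full(X.shape[:2]+(1,),z/1000)],-1).reshape(-1,3)).astype(np.float32).reshape(len(ys),len(xs),2)
    cv2.imwrite(f"pics/r_{n}{z}.png",cv2.remap(i,uv[...,0],uv[...,1],cv2.INTER_CUBIC))
a=np.vstack([cv2.imread(f"pics/r_{n}36.png") for n in("top","side")]);cv2.imwrite("pics/rect36.png",a)
E
python3 m3.py
```

```text
T [585.71842  37.6346 ] ex [-0.32606318  0.94534798]
c4 front top [-10.92 -26.  ] [-11.01  26.  ] ang 90.1 rms 0.32 36
c4 back top [-101.71  -26.  ] [-101.89   26.  ] ang 90.19 rms 0.2 21
c4 y- top [-98.   -30.49] [-20.   -30.09] ang 0.29 rms 0.26 37
c4 y+ top [-98.   29.4] [-20.    30.49] ang 0.8 rms 0.2 25
stop face top top [ 47.91 -28.  ] [48. 28.] ang 89.91 rms 0.06 25
stop back top top [ 52.72 -28.  ] [51.51 28.  ] ang 91.24 rms 0.31 25
c4 front side [-10.22 -26.  ] [-10.5  26. ] ang 90.31 rms 0.35 23
c4 back side [-100.65  -26.  ] [-100.66   26.  ] ang 90.01 rms 0.2 19
c4 y- side [-98.   -32.39] [-20.   -30.36] ang 1.49 rms 0.19 24
c4 y+ side [-98.    28.39] [-20.    29.55] ang 0.85 rms 0.21 28
stop face top side [ 42.14 -28.  ] [42.07 28.  ] ang 90.07 rms 0.16 37
stop back top side [ 51.12 -28.  ] [50.64 28.  ] ang 90.5 rms 0.21 25
tray +x side [120.34 -34.  ] [120.02  34.  ] ang 90.27 rms 0.35 31
tray +x bottom side [119.2 -34. ] [119.41  34.  ] ang 89.83 rms 0.2 24
tray y- side [-118.    -33.51] [118.   -33.05] ang 0.11 rms 0.21 24
```

View pics/rect36.png

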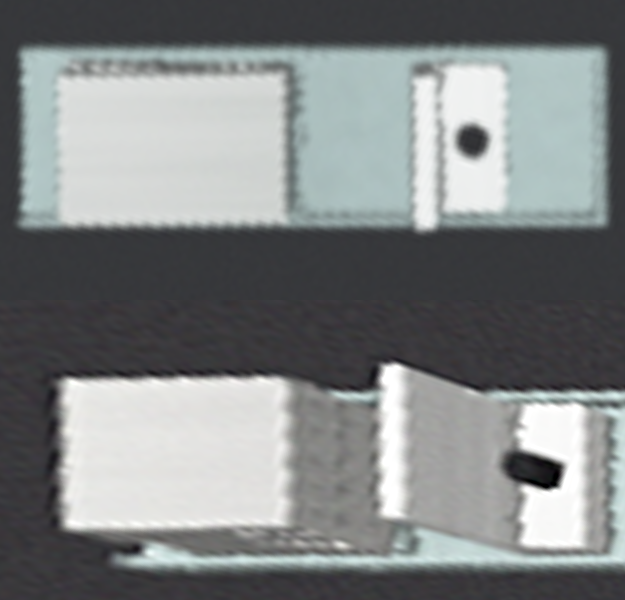

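```bash
cat > m4.py <<'E'
from m2 import *
im=cv2.imread("pics/top0.png");sd=cv2.imread("pics/side0.png")
L("stop face","top",im,(42,-28),(42,28),46,half=3)
L("stop face","side",sd,(42,-28),(42,28),46,half=3)
L("stop back","top",im,(50,-28),(50,28),46,half=2.5)
L("stop y-","top",im,(42,-30),(50,-30),46,half=4)
L("stop y-","side",sd,(42,-30),(50,-30),46,half=4)
a=sd[215:265,283:345];a=np.clip((a.astype(float)-60)*1.5,0,255).astype(np.uint8);a=cv2.resize(a,None,fx=12,fy=12,interpolation=cv2.INTER_CUBIC)
cv2.imwrite("pics/sz.png",a[:600])
a=im[185:240,302:372];a=np.clip((a.astype(float)-40)*1.3,0,255).astype(np.uint8);cv2.imwrite("pics/tz.png",cv2.resize(a,None,fx=10.8,fy=10.8,interpolation=cv2.INTER_CUBIC))
E
python3 m4.py
```

```text
stop face top [ 40.3 -28. ] [40.73 28.  ] ang 89.56 rms 0.21 34
stop face side [ 41. -28.] [41.37 28.  ] ang 89.62 rms 0.21 28
stop back top [ 49.9 -28. ] [49.75 28.  ] ang 90.15 rms 1.29 40
stop y- top [ 42.   -29.63] [ 50.   -29.22] ang 2.94 rms 0.17 31
stop y- side [ 42.   -30.85] [ 50.   -31.05] ang -1.41 rms 0.24 40
```

View pics/sz.png

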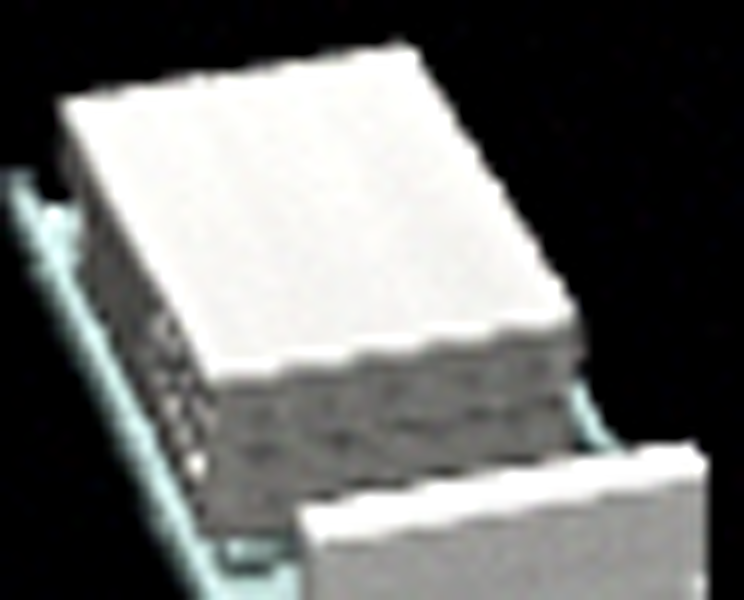

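View pics/tz.png

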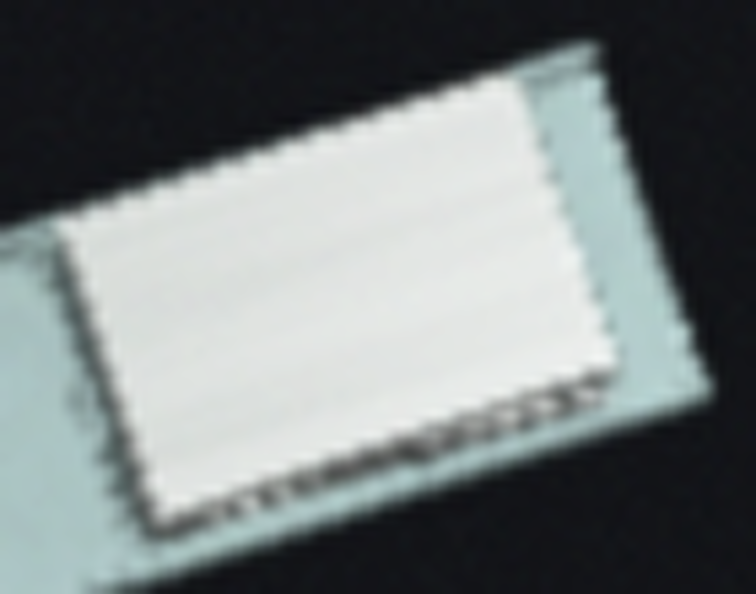

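```bash
cat > m5.py <<'E'
from m2 import *
im=cv2.imread("pics/top0.png");sd=cv2.imread("pics/side0.png")
def prof(n,img,a,b,z,half,axis):
    g=cv2.cvtColor(img,cv2.COLOR_BGR2GRAY)
    s=np.arange(-half,half+.1,1)
    out=[]
    for t in np.linspace(0,1,40):
        c=np.array(a)+(np.array(b)-a)*t
        P=np.array([W(*(c+np.array(axis)*k)) for k in s])
        uv=proj(n,np.c_[P/1000,np.full(len(s),z/1000)]).astype(np.float32)
        out.append(cv2.remap(g,uv[None,:,0],uv[None,:,1],cv2.INTER_LINEAR)[0])
    o=np.array(out)
    for nm,part in(("A",o[:13]),("M",o[13:27]),("B",o[27:])): print(n,z,nm,np.round(part.mean(0)).astype(int).tolist())
print("y+ at z4: from y=24..40");prof("top",im,(-98,32),(-16,32),4,8,(0,1))
print("y- side z4: y=-40..-24");prof("side",sd,(-95,-32),(-16,-32),4,8,(0,1))
print("front side z4 x=-18..-2");prof("side",sd,(-10,-28),(-10,10),4,8,(1,0))
print("front top z4 x=-18..-2");prof("top",im,(-10,-25),(-10,25),4,8,(1,0))
print("back top z4 x=-110..-94");prof("top",im,(-102,-25),(-102,25),4,8,(1,0))
E
python3 m5.py
```

```text
y+ at z4: from y=24..40
top 4 A [197, 175, 160, 156, 155, 148, 145, 150, 162, 172, 170, 154, 129, 101, 79, 65, 59]
top 4 M [200, 176, 152, 132, 120, 120, 129, 147, 165, 175, 172, 156, 131, 104, 81, 65, 58]
top 4 B [204, 186, 163, 148, 142, 140, 149, 163, 175, 181, 176, 160, 135, 108, 83, 67, 59]
y- side z4: y=-40..-24
side 4 A [57, 65, 79, 97, 121, 149, 180, 201, 192, 158, 124, 108, 108, 109, 109, 110, 113]
side 4 M [55, 59, 70, 90, 115, 143, 174, 197, 197, 168, 127, 108, 113, 127, 139, 138, 125]
side 4 B [57, 63, 76, 95, 122, 150, 180, 201, 196, 166, 133, 120, 131, 144, 151, 144, 138]
front side z4 x=-18..-2
side 4 A [132, 131, 129, 126, 128, 135, 144, 149, 148, 144, 139, 134, 130, 132, 143, 159, 172]
side 4 M [210, 227, 236, 240, 242, 241, 237, 229, 217, 203, 188, 175, 167, 164, 164, 164, 163]
side 4 B [226, 242, 249, 252, 253, 252, 246, 238, 224, 209, 192, 176, 167, 163, 162, 163, 163]
front top z4 x=-18..-2
top 4 A [209, 209, 208, 207, 203, 190, 171, 148, 128, 119, 123, 137, 153, 167, 176, 180, 182]
top 4 M [211, 211, 211, 210, 205, 192, 171, 147, 129, 123, 134, 149, 159, 165, 169, 172, 177]
top 4 B [210, 210, 209, 207, 202, 187, 168, 146, 125, 118, 120, 129, 142, 154, 166, 175, 180]
back top z4 x=-110..-94
top 4 A [190, 189, 188, 187, 191, 200, 207, 214, 217, 217, 217, 217, 217, 217, 217, 216, 216]
top 4 M [189, 189, 189, 191, 197, 207, 214, 218, 219, 218, 218, 218, 218, 218, 218, 218, 218]
top 4 B [192, 191, 189, 189, 196, 206, 212, 215, 215, 214, 213, 214, 215, 215, 215, 214, 213]
```

```bash
cat > go.py <<'E'
import sys
from m2 import *
from scipy.spatial.transform import Rotation as R
# usage: go.py trayx trayy z_mm [yaw err relative to tray]
o=robot.get_obs();p=o["position"]*1000;r=R.from_quat(o["tool_rot"]);m=r.as_matrix()
yaw=np.degrees(np.arctan2(m[1,0],m[0,0]));q=(p[:2]-T)
print("t",round(o["time"],2),"tray xyz",np.round([q@ex,q@ey,p[2]],2),"yaw err",round(yaw-109.03,2),"tilt",np.round(m[:2,2]*57.3,2),"F",np.round([o["ft_force"][:2]@ex,o["ft_force"][:2]@ey,o["ft_force"][2]],2),"w",round(o["grip_width"]*1000,1),"q",np.round(o["q"],2))
if len(sys.argv)>1:
    x,y,z=map(float,sys.argv[1:4]);g=np.r_[W(x,y),z]
    print("shift tool cm",np.round(m.T@(g-p)/10,3),"rot",np.round((r.inv()*R.from_matrix(np.c_[np.r_[ex,0],[ex[1],-ex[0],0],[0,0,-1]])).as_rotvec(degrees=True),2))
E
python3 go.py -56 -0.3 90
```

```text
t 0.1 tray xyz [-468.8   579.15  221.67] yaw err -91.22 tilt [-0.02  0.11] F [-0.28  0.03  0.06] w 87.0 q [-1.44  0.53  1.43 -0.    1.18 -0.18]
shift tool cm [ 57.048 -42.481  13.267] rot [-7.000e-02 -1.000e-01 -9.122e+01]
```

Call:
drive_tool(targets=[57, -42.5, 10, 0, 0, -91.2, 57, -42.5, 10, 0, 0, -91.2, 57, -42.5, 10, 0, 0, -91.2, 57, -42.5, 10, 0, 0, -91.2, 57, -42.5, 10, 0, 0, -91.2, 57, -42.5, 10, 0, 0, -91.2, 57, -42.5, 10, 0, 0, -91.2, 57, -42.5, 10, 0, 0, -91.2, 57, -42.5, 10, 0, 0, -91.2, 57, -42.5, 10, 0, 0, -91.2, 57, -42.5, 10, 0, 0, -91.2, 57, -42.5, 10, 0, 0, -91.2], grip=-1)

```text
time: 1.1
position: [0.4792, -0.1899, 0.1525]
tool_rot: [0.615, 0.789, -0.0, -0.0]
ft_force: [0.2, 0.2, 0.9]
grip_width: 0.0874
```

```bash
python3 go.py -56 -0.3 90
```

```text
t 1.1 tray xyz [-180.38  174.88  152.45] yaw err -4.94 tilt [-0.03  0.02] F [ 0.15 -0.31  0.91] w 87.4 q [-0.59  0.48  1.78 -0.    0.88 -0.84]
shift tool cm [13.897 16.385  6.245] rot [-0.02 -0.02 -4.94]
```

Call:
drive_tool(targets=[13.5, 16, 5, 0, 0, -4.9, 13.5, 16, 5, 0, 0, -4.9, 13.5, 16, 5, 0, 0, -4.9, 13.5, 16, 5, 0, 0, -4.9, 13.5, 16, 5, 0, 0, -4.9, 13.5, 16, 5, 0, 0, -4.9, 13.5, 16, 5, 0, 0, -4.9, 13.5, 16, 5, 0, 0, -4.9, 13.5, 16, 5, 0, 0, -4.9])

```text
time: 1.85
position: [0.6009, -0.0238, 0.1029]
tool_rot: [0.584, 0.812, -0.0, -0.0]
ft_force: [-0.1, 0.0, -0.0]
grip_width: 0.0874
```

```bash
python3 go.py -56 -0.3 60
```

```text
t 1.85 tray xyz [-63.05   5.69 102.94] yaw err -0.43 tilt [-0.07 -0.02] F [ 0.03  0.04 -0.02] w 87.4 q [-0.22  0.65  1.59 -0.    0.9  -0.55]
shift tool cm [0.709 0.599 4.293] rot [-0.07 -0.01 -0.43]
```

Call:
drive_tool(targets=[0.4, 0.3, 3, 0, 0, -0.2, 0.4, 0.3, 3, 0, 0, -0.2, 0.4, 0.3, 3, 0, 0, -0.2, 0.4, 0.3, 3, 0, 0, -0.2])

```text
time: 2.18
position: [0.6031, -0.0192, 0.0737]
tool_rot: [0.582, 0.813, -0.0, 0.0]
ft_force: [0.2, -0.4, 0.0]
grip_width: 0.0874
```

```bash
python3 go.py -56 -0.3 40
```

```text
t 2.18 tray xyz [-59.44   2.09  73.65] yaw err -0.28 tilt [-0.01 -0.01] F [-0.47 -0.07  0.  ] w 87.4 q [-0.22  0.7   1.6  -0.    0.84 -0.54]
shift tool cm [0.345 0.237 3.365] rot [-0.01  0.01 -0.28]
```

Call:
drive_tool(targets=[0.34, 0.24, 2, 0, 0, -0.28, 0.34, 0.24, 3, 0, 0, -0.28, 0.34, 0.24, 3, 0, 0, -0.28, 0.34, 0.24, 3, 0, 0, -0.28, 0.34, 0.24, 3, 0, 0, -0.28])

```text
time: 2.6
position: [0.605, -0.0143, 0.0437]
tool_rot: [0.58, 0.815, 0.0, 0.0]
ft_force: [0.0, 0.3, 0.2]
grip_width: 0.087
```

```bash
python3 go.py -56 -0.3 13.7; python3 - <<'E'
from h import *
for n,(a,b,c,d) in(("side",(150,350,200,420)),("top",(150,300,220,400))):
    p,_=robot.camera(n);p=p[a:b,c:d,::-1];cv2.imwrite(f"pics/{n}1.png",cv2.resize(p,None,fx=2.8,fy=2.8))
E
```

```text
t 2.6 tray xyz [-55.41  -1.29  43.66] yaw err 0.08 tilt [ 0.05 -0.01] F [ 0.27 -0.1   0.19] w 87.0 q [-0.21  0.74  1.61 -0.    0.78 -0.54]
shift tool cm [-0.057 -0.102  2.996] rot [0.04 0.03 0.08]
```

View pics/side1.png

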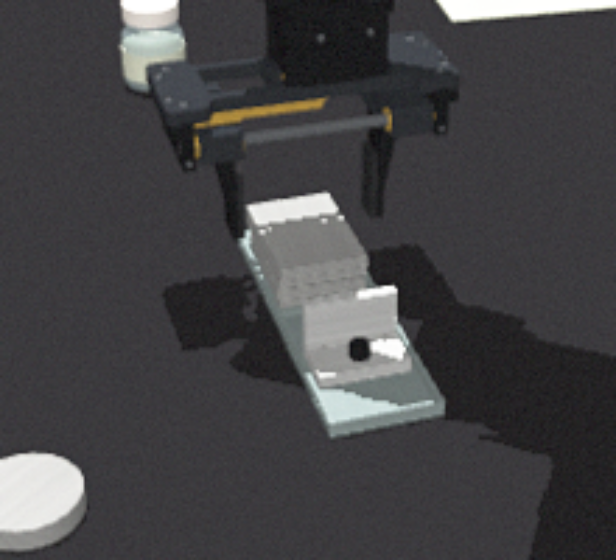

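View pics/top1.png

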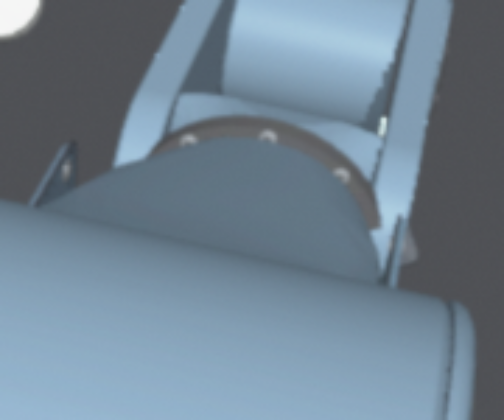

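The side view shows the open fingers either side of the stack, at about (235,215) and (372,205). The arm blocks the top view. Next I descend around coupons 2–4.

Call:
drive_tool(targets=[-0.04, -0.08, 1, 0, 0, 0, -0.04, -0.08, 2, 0, 0, 0, -0.04, -0.08, 2.6, 0, 0, 0, -0.04, -0.08, 2.6, 0, 0, 0, -0.04, -0.08, 2.6, 0, 0, 0])

```text
time: 3.12
position: [0.6033, -0.0144, 0.0159]
tool_rot: [0.58, 0.815, -0.0, -0.001]
ft_force: [-0.6, -0.6, -0.1]
grip_width: 0.087
```

```bash
python3 go.py -56 -0.3 14
```

```text
t 3.12 tray xyz [-54.94   0.35  15.89] yaw err 0.1 tilt [-0.11  0.03] F [-0.34  0.78 -0.09] w 87.0 q [-0.21  0.79  1.62  0.    0.73 -0.54]
shift tool cm [-0.106  0.065  0.189] rot [-0.1  -0.06  0.1 ]
```

Call:
drive_tool(targets=[-0.08, 0.02, 0.15, 0, 0, 0, -0.08, 0.02, 0.15, 0, 0, 0, -0.08, 0.02, 0.15, 0, 0, 0])

```text
time: 3.37
position: [0.6047, -0.0153, 0.0156]
tool_rot: [0.58, 0.815, 0.0, 0.0]
ft_force: [0.1, -0.7, -0.1]
grip_width: 0.087
```

```bash
python3 go.py -56 -0.3 14
```

```text
t 3.37 tray xyz [-56.27  -0.67  15.58] yaw err 0.1 tilt [ 0.03 -0.  ] F [-0.7   0.18 -0.06] w 87.0 q [-0.21  0.79  1.62  0.    0.73 -0.54]
shift tool cm [ 0.027 -0.037  0.158] rot [0.02 0.01 0.1 ]
```

Call:
drive_tool(targets=[0, 0, 0.1, 0, 0, 0, 0, 0, 0.1, 0, 0, 0, 0, 0, 0.1, 0, 0, 0, 0, 0, 0.1, 0, 0, 0, 0, 0, 0.1, 0, 0, 0, 0, 0, 0.1, 0, 0, 0, 0, 0, 0.1, 0, 0, 0, 0, 0, 0.1, 0, 0, 0], grip=1, squeeze=30)

```text
time: 4.03
position: [0.6048, -0.0152, 0.0145]
tool_rot: [0.58, 0.815, 0.0, 0.0]
ft_force: [0.9, 0.1, 0.2]
grip_width: 0.0596
```

```bash
python3 go.py -39 -0.3 14; python3 - <<'E'
from h import *
p,_=robot.camera("side");cv2.imwrite("pics/s2full.png",p[:,:,::-1]);p=p[190:310,260:380,::-1];cv2.imwrite(f"pics/s2.png",cv2.resize(p,None,fx=5,fy=5,interpolation=cv2.INTER_CUBIC))
E
```

```text
t 4.03 tray xyz [-56.16  -0.76  14.51] yaw err 0.09 tilt [0.04 0.  ] F [-0.22 -0.9   0.19] w 59.6 q [-0.21  0.79  1.62  0.    0.73 -0.54]
shift tool cm [ 1.716 -0.043  0.051] rot [0.04 0.01 0.09]
```

View pics/s2.png

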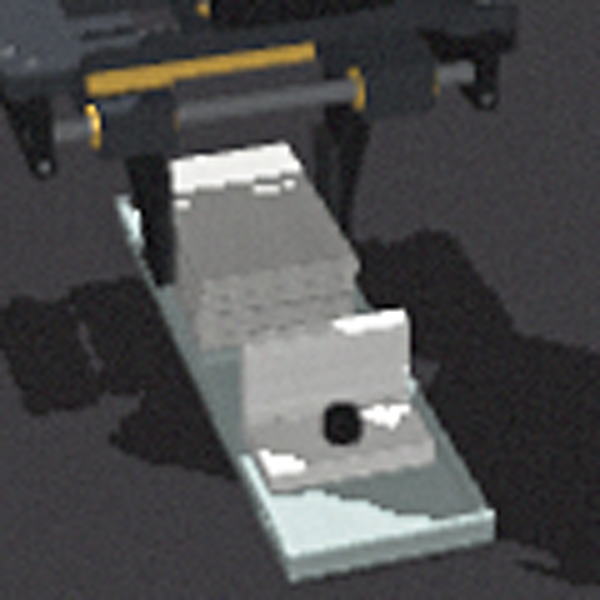

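Call:
drive_tool(targets=[0, 0, -0.06, 0, 0, 0, 0.1, 0, -0.06, 0, 0, 0, 0.3, 0, -0.06, 0, 0, 0, 0.5, 0, -0.06, 0, 0, 0, 0.8, 0, -0.06, 0, 0, 0, 1.1, 0, -0.06, 0, 0, 0, 1.4, 0, -0.06, 0, 0, 0, 1.6, 0, -0.06, 0, 0, 0, 1.7, 0, -0.06, 0, 0, 0, 1.7, 0, -0.06, 0, 0, 0, 1.7, 0, -0.03, 0, 0, 0, 1.7, 0, 0, 0, 0, 0], squeeze=45)

```text
time: 5.08
position: [0.5978, 0.0016, 0.0145]
tool_rot: [0.58, 0.815, -0.0, -0.001]
ft_force: [-3.7, 4.3, -1.8]
grip_width: 0.0598
```

```bash
python3 go.py -39 -0.3 14; python3 - <<'E'
from h import *
p,_=robot.camera("side");cv2.imwrite("pics/s3full.png",p[:,:,::-1]);p=p[190:310,260:380,::-1];cv2.imwrite(f"pics/s3.png",cv2.resize(p,None,fx=5,fy=5,interpolation=cv2.INTER_CUBIC))
E
```

```text
t 5.08 tray xyz [-38.01   0.28  14.53] yaw err 0.1 tilt [-0.12  0.07] F [ 5.31  2.13 -1.76] w 59.8 q [-0.18  0.79  1.64  0.    0.72 -0.52]
shift tool cm [-0.099  0.058  0.053] rot [-0.1  -0.11  0.1 ]
```

View pics/s3.png

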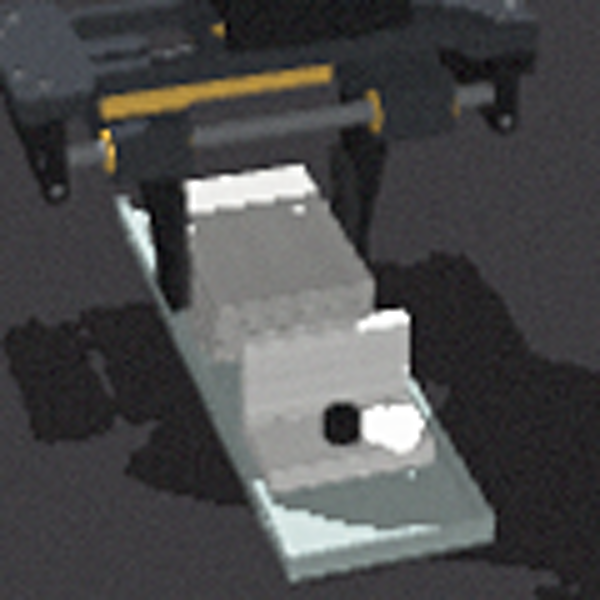

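Call:
drive_tool(targets=[0, 0, 0, 0, 0, 0, 0, 0, 0, 0, 0, 0, 0, 0, 0, 0, 0, 0, 0, 0, 0, 0, 0, 0, 0, 0, 0, 0, 0, 0, 0, 0, 0, 0, 0, 0, 0, 0, -2, 0, 0, 0, 0, 0, -5, 0, 0, 0, 0, 0, -9, 0, 0, 0, 0, 0, -9, 0, 0, 0], grip=-1)

```text
time: 5.97
position: [0.6039, -0.0, 0.1112]
tool_rot: [0.58, 0.815, 0.003, 0.006]
ft_force: [1.5, -0.6, 0.6]
grip_width: 0.0869
```

```bash
python3 go.py -39 -0.3 14
```

```text
t 5.97 tray xyz [-41.54  -4.87 111.18] yaw err 0.1 tilt [ 0.76 -0.14] F [-1.05 -1.27  0.63] w 86.9 q [-0.18  0.64  1.59  0.    0.9  -0.52]
shift tool cm [ 0.32  -0.571  9.71 ] rot [0.67 0.38 0.11]
```

Next I back off along −x (tray), away from the camera's line of sight.

Call:
drive_tool(targets=[-30, 0, -4, 0, 0, 0, -30, 0, -4, 0, 0, 0, -30, 0, -4, 0, 0, 0, -30, 0, -4, 0, 0, 0, -30, 0, -4, 0, 0, 0, -30, 0, -4, 0, 0, 0, -30, 0, -4, 0, 0, 0, -30, 0, -4, 0, 0, 0, -30, 0, -4, 0, 0, 0])

```text
time: 6.72
position: [0.6982, -0.2876, 0.1449]
tool_rot: [0.582, 0.813, -0.0, 0.002]
ft_force: [-0.0, -0.2, 0.7]
grip_width: 0.087
```

```bash
python3 go.py -39 -0.3 100; cat > shot.py <<'E'
import sys
from h import *
k=sys.argv[1]
for n,(a,b,c,d) in(("side",(205,315,270,380)),("top",(180,270,240,375))):
    p,_=robot.camera(n);p=p[:,:,::-1];cv2.imwrite(f"pics/{n}{k}.png",p);p=p[a:b,c:d];cv2.imwrite(f"pics/{n}{k}z.png",cv2.resize(p,None,fx=5.4,fy=5.4,interpolation=cv2.INTER_CUBIC))
E
python3 shot.py 4
```

```text
t 6.72 tray xyz [-3.4414e+02 -2.3000e-01  1.4485e+02] yaw err -0.16 tilt [ 0.19 -0.16] F [-0.23  0.09  0.72] w 87.0 q [-0.54  0.78  1.13 -0.    1.22 -0.87]
shift tool cm [30.531 -0.087  4.37 ] rot [ 0.13  0.22 -0.16]
```

View pics/side4z.png

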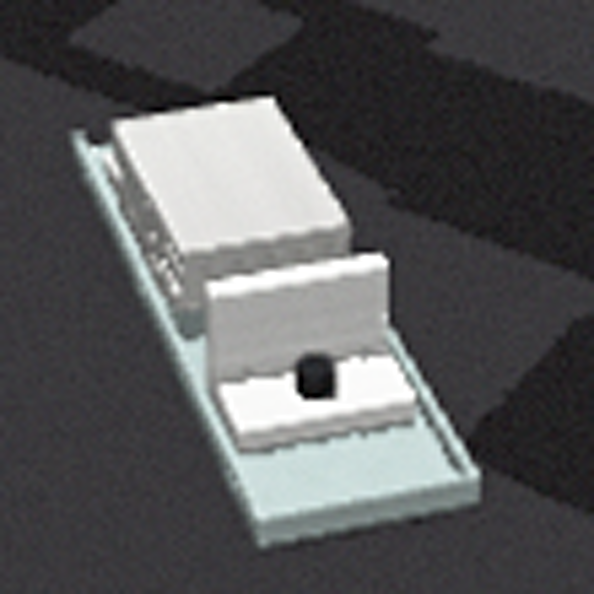

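View pics/top4z.png

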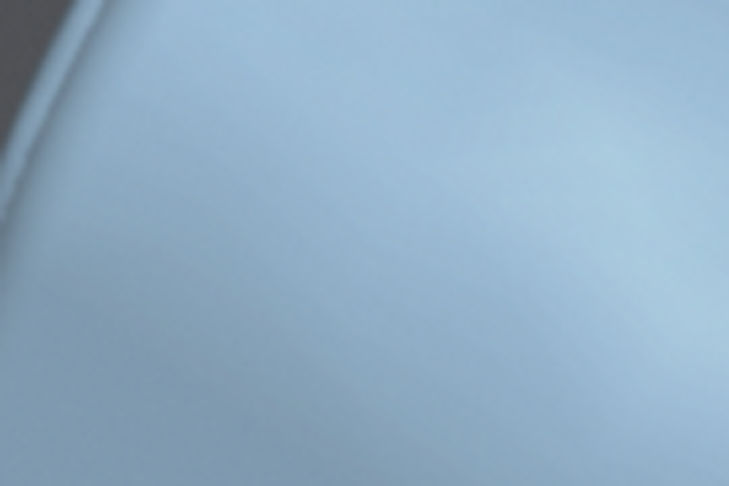

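Call:
drive_tool(targets=[-12, -30, 0, 0, 0, 0, -12, -30, 0, 0, 0, 0, -12, -30, 0, 0, 0, 0, -12, -30, 0, 0, 0, 0, -12, -30, 0, 0, 0, 0, -12, -30, 0, 0, 0, 0, -12, -30, 0, 0, 0, 0, -12, -30, 0, 0, 0, 0, -12, -30, 0, 0, 0, 0])

```text
time: 7.57
position: [0.4486, -0.496, 0.1442]
tool_rot: [0.581, 0.814, -0.001, -0.001]
ft_force: [-0.5, 0.1, 0.1]
grip_width: 0.0868
```

```bash
python3 go.py -39 -0.3 100;python3 shot.py 5
```

```text
t 7.57 tray xyz [-459.81  303.6   144.24] yaw err -0.1 tilt [-0.16 -0.01] F [0.2  0.42 0.05] w 86.8 q [-1.    0.67  1.38 -0.    1.09 -1.33]
shift tool cm [42.132 30.327  4.374] rot [-0.15 -0.04 -0.1 ]
```

View pics/top5z.png

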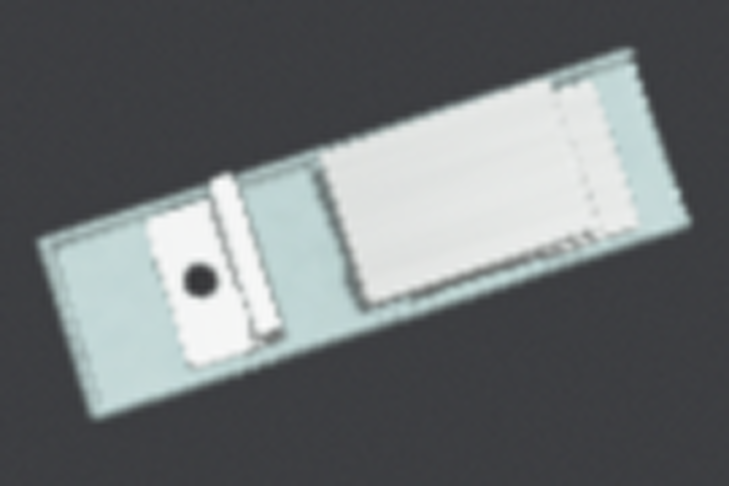

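```bash
cat > m6.py <<'E'
from m2 import *
im=cv2.imread("pics/top5.png");sd=cv2.imread("pics/side5.png")
L("tray -x","top",im,(-120,-30),(-120,30),4,half=4)
L("tray +x","top",im,(120,-30),(120,30),11,half=4)
L("c1 back z12","top",im,(-102,-26),(-102,26),12,half=5)
L("c1 y+ z12","top",im,(-100,30),(-90,30),12,half=5)
L("c1 y- z12","top",im,(-100,-30),(-90,-30),12,half=4)
for n,i in(("top",im),("side",sd)):
    L("c4 front",n,i,(6.5,-26),(6.5,26),36,half=4)
    L("c4 back",n,i,(-84,-26),(-84,26),36,half=4,mn=2)
    L("c4 y+",n,i,(-80,30),(0,30),36,half=4)
    L("c4 y-",n,i,(-80,-30),(0,-30),36,half=4)
    L("stop",n,i,(41,-28),(41,28),46,half=3)
L("c3 back?","top",im,(-84,-26),(-84,26),20,half=6,mn=2)
a=im[188:232,300:360];a=np.clip((a.astype(float)-150)*2.6,0,255).astype(np.uint8);a=cv2.resize(a,None,fx=13,fy=13,interpolation=cv2.INTER_CUBIC);cv2.imwrite("pics/t5zz.png",a)
a=sd[215:280,275:345];a=np.clip((a.astype(float)-60)*1.6,0,255).astype(np.uint8);a=cv2.resize(a,None,fx=9,fy=9,interpolation=cv2.INTER_CUBIC);cv2.imwrite("pics/s5zz.png",a)
E
python3 m6.py
```

```text
tray -x top [-120.35  -30.  ] [-120.83   30.  ] ang 90.45 rms 0.22 29
tray +x top [120.73 -30.  ] [120.47  30.  ] ang 90.25 rms 0.19 27
c1 back z12 top [-102.31  -26.  ] [-101.63   26.  ] ang 89.25 rms 0.03 4
c1 y+ z12 top [-100.     30.72] [-90.    30.94] ang 1.25 rms 0.23 34
c1 y- z12 top [-100.   -29.3] [-90.   -29.16] ang 0.82 rms 0.16 28
c4 front top [  7.34 -26.  ] [ 6.78 26.  ] ang 90.62 rms 0.3 38
c4 back top [-85.86 -26.  ] [-86.24  26.  ] ang 90.42 rms 0.37 19
c4 y+ top [-80.    31.01] [-0.   32.15] ang 0.82 rms 0.2 28
c4 y- top [-80.   -30.57] [  0.   -29.64] ang 0.67 rms 0.23 33
stop top [ 40.28 -28.  ] [40.58 28.  ] ang 89.69 rms 0.27 37
c4 front side [  7.8 -26. ] [ 7.73 26.  ] ang 90.07 rms 0.29 20
c4 back side [-82.81 -26.  ] [-83.22  26.  ] ang 90.46 rms 0.19 23
c4 y+ side [-80.    29.51] [ 0.   30.54] ang 0.73 rms 0.23 29
c4 y- side [-80.   -31.47] [  0.   -29.25] ang 1.59 rms 0.21 29
stop side [ 40.98 -28.  ] [41.44 28.  ] ang 89.53 rms 0.2 28
c3 back? top [-87.12 -26.  ] [-87.92  26.  ] ang 90.88 rms 0.27 17
```

View pics/t5zz.png

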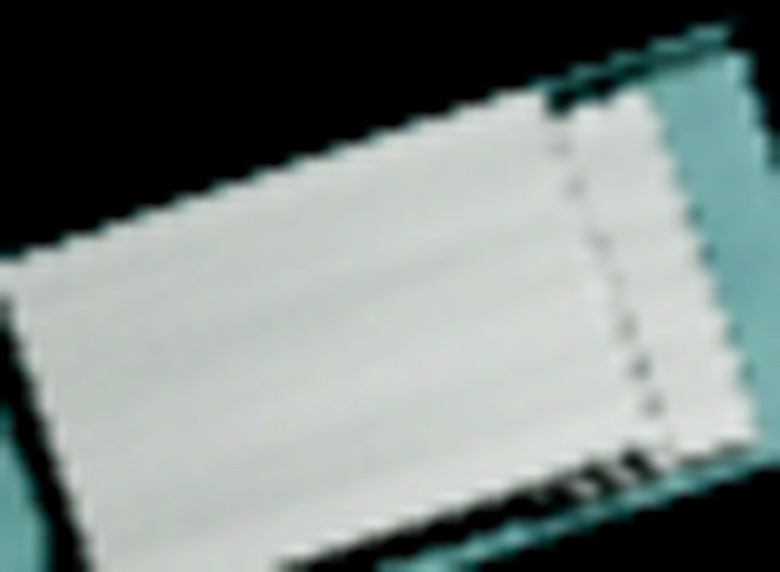

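View pics/s5zz.png

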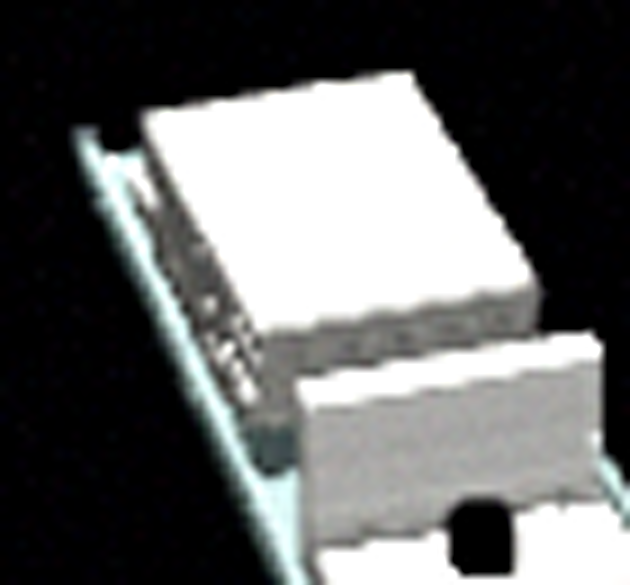

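```bash
cat > m7.py <<'E'
from m2 import *
im=cv2.imread("pics/top5.png");sd=cv2.imread("pics/side5.png")
for pol in(1,-1): L("c1 back z12 pol%d"%pol,"top",im,(-102,-26),(-102,26),12,half=6,mn=2,pol=pol)
g=cv2.cvtColor(im,cv2.COLOR_BGR2GRAY);gs=cv2.cvtColor(sd,cv2.COLOR_BGR2GRAY)
b=im[...,2].astype(np.uint8)
def prof(n,img,xs,z,ys):
    o=[]
    for y in ys:
        P=np.array([W(x,y) for x in xs]);uv=proj(n,np.c_[P/1000,np.full(len(xs),z/1000)]).astype(np.float32)
        o.append(cv2.remap(img,uv[None,:,0],uv[None,:,1],cv2.INTER_CUBIC)[0])
    return np.round(np.mean(o,0)).astype(int).tolist()
xs=np.arange(-106,-76,1.)
print("top red z=36 x from -106 step1",prof("top",b,xs,36,np.arange(-25,25,.5)))
xs=np.arange(-16,16,1.)
for ys in(np.arange(-28,-18,.5),np.arange(-10,10,.5)):
    print("side z12 x from -16",prof("side",gs,xs,4,ys))
# side view: vertical profile along front face, near y=-27: in z at x=7.5
for y0 in(-28,-24,-20):
    r=[]
    for z in np.arange(2,40,1.):
        P=np.array([W(7.75,y) for y in np.arange(y0-1,y0+2,.5)]);uv=proj("side",np.c_[P/1000,np.full(len(P),z/1000)]).astype(np.float32)
        r.append(int(cv2.remap(gs,uv[None,:,0],uv[None,:,1],cv2.INTER_CUBIC).mean()))
    print("front z 2..39 y",y0,r)
E
python3 m7.py
```

```text
c1 back z12 pol1 top [-104.71  -26.  ] [-104.18   26.  ] ang 89.41 rms 0.09 6
c1 back z12 pol-1 top [-102.4  -26. ] [-101.43   26.  ] ang 88.93 rms 0.27 34
top red z=36 x from -106 step1 [194, 194, 194, 194, 193, 194, 200, 212, 222, 227, 228, 228, 227, 227, 227, 227, 228, 228, 228, 226, 222, 220, 222, 225, 228, 230, 230, 230, 230, 230]
side z12 x from -16 [157, 149, 141, 135, 130, 129, 132, 137, 140, 139, 135, 128, 121, 116, 112, 110, 109, 110, 112, 113, 115, 116, 118, 118, 117, 117, 120, 127, 141, 157, 170, 178]
side z12 x from -16 [254, 255, 255, 255, 252, 243, 231, 213, 194, 177, 166, 162, 163, 166, 167, 166, 165, 165, 165, 166, 166, 166, 165, 164, 163, 163, 162, 162, 163, 165, 166, 167]
front z 2..39 y -28 [95, 100, 106, 107, 108, 108, 107, 106, 105, 109, 114, 124, 136, 143, 141, 136, 136, 137, 136, 136, 134, 133, 130, 128, 130, 136, 143, 150, 151, 141, 129, 125, 135, 160, 190, 219, 232, 238]
front z 2..39 y -24 [117, 103, 102, 106, 106, 105, 104, 103, 106, 112, 121, 132, 141, 141, 135, 131, 130, 132, 136, 136, 132, 131, 134, 136, 136, 134, 132, 131, 132, 134, 132, 128, 139, 159, 189, 217, 235, 234]
front z 2..39 y -20 [143, 141, 142, 144, 146, 148, 148, 147, 146, 145, 144, 147, 151, 158, 175, 193, 210, 217, 223, 229, 212, 169, 127, 119, 129, 130, 129, 130, 131, 131, 124, 132, 153, 183, 213, 233, 237, 229]
```

```bash
python3 go.py -39 -0.2 60
```

```text
t 7.67 tray xyz [-457.73  298.84  144.17] yaw err 0.05 tilt [-0.03  0.14] F [ 0.89 -0.69 -0.09] w 87.1 q [-0.99  0.67  1.38  0.    1.09 -1.33]
shift tool cm [41.825 29.939  8.53 ] rot [ 0.02 -0.14  0.05]
```

Call:
drive_tool(targets=[41.8, 30, 6, 0, 0, 0.4, 41.8, 30, 6, 0, 0, 0.4, 41.8, 30, 6, 0, 0, 0.4, 41.8, 30, 6, 0, 0, 0.4, 41.8, 30, 6, 0, 0, 0.4, 41.8, 30, 6, 0, 0, 0.4, 41.8, 30, 6, 0, 0, 0.4, 41.8, 30, 6, 0, 0, 0.4, 41.8, 30, 6, 0, 0, 0.4, 41.8, 30, 6, 0, 0, 0.4, 41.8, 30, 6, 0, 0, 0.4, 41.8, 30, 6, 0, 0, 0.4])

```text
time: 8.67
position: [0.5936, -0.0127, 0.0863]
tool_rot: [0.581, 0.814, 0.0, -0.001]
ft_force: [1.1, -1.2, -0.1]
grip_width: 0.0868
```

```bash
python3 go.py -39 -0.2 50
```

```text
t 8.67 tray xyz [-50.17   8.96  86.31] yaw err -0.08 tilt [-0.07  0.06] F [-1.49 -0.62 -0.05] w 86.8 q [-0.21  0.67  1.62  0.    0.85 -0.54]
shift tool cm [1.114 0.917 3.632] rot [-0.05 -0.08 -0.08]
```

Call:
drive_tool(targets=[0.9, 0.8, 2, 0, 0, 0.1, 0.9, 0.8, 3.6, 0, 0, 0.1, 0.9, 0.8, 3.6, 0, 0, 0.1, 0.9, 0.8, 3.6, 0, 0, 0.1, 0.9, 0.8, 3.6, 0, 0, 0.1])

```text
time: 9.08
position: [0.599, -0.0061, 0.0511]
tool_rot: [0.583, 0.813, 0.0, 0.0]
ft_force: [-0.2, -0.6, 0.6]
grip_width: 0.0869
```

```bash
python3 go.py -39 -0.2 22
```

```text
t 9.08 tray xyz [-45.62   1.73  51.06] yaw err -0.32 tilt [0.01 0.01] F [-0.46  0.39  0.63] w 86.9 q [-0.2   0.73  1.63  0.    0.79 -0.52]
shift tool cm [0.662 0.188 2.906] rot [ 0.01 -0.   -0.32]
```

Call:
drive_tool(targets=[0.65, 0.18, 1, 0, 0, 0, 0.65, 0.18, 1.6, 0, 0, 0, 0.65, 0.18, 1.6, 0, 0, 0, 0.65, 0.18, 1.6, 0, 0, 0])

```text
time: 9.42
position: [0.5983, -0.0007, 0.0342]
tool_rot: [0.584, 0.812, -0.0, -0.0]
ft_force: [-0.3, -1.5, 0.5]
grip_width: 0.0868
```

```bash
python3 go.py -39 -0.2 22
```

```text
t 9.42 tray xyz [-40.32   0.59  34.15] yaw err -0.43 tilt [-0.06  0.01] F [-1.3   0.72  0.49] w 86.8 q [-0.19  0.75  1.63 -0.    0.76 -0.51]
shift tool cm [0.132 0.079 1.215] rot [-0.05 -0.03 -0.43]
```

Call:
drive_tool(targets=[0.1, 0.06, 0.8, 0, 0, 0, 0.1, 0.06, 1.15, 0, 0, 0, 0.1, 0.06, 1.15, 0, 0, 0, 0.1, 0.06, 1.15, 0, 0, 0])

```text
time: 9.75
position: [0.5987, 0.0006, 0.0225]
tool_rot: [0.583, 0.812, -0.0, -0.0]
ft_force: [0.2, 0.0, -0.8]
grip_width: 0.0869
```

```bash
python3 go.py -39 -0.2 22
```

```text
t 9.75 tray xyz [-39.24  -0.21  22.55] yaw err -0.41 tilt [-0.05  0.01] F [-0.05 -0.24 -0.83] w 86.9 q [-0.19  0.77  1.63 -0.    0.74 -0.51]
shift tool cm [ 0.024 -0.001  0.055] rot [-0.05 -0.02 -0.41]
```

Now close on coupons 3 and 4.

Call:
drive_tool(targets=[0, 0, 0, 0, 0, 0, 0, 0, 0, 0, 0, 0, 0, 0, 0, 0, 0, 0, 0, 0, 0, 0, 0, 0, 0, 0, 0, 0, 0, 0, 0, 0, 0, 0, 0, 0, 0, 0, 0, 0, 0, 0], grip=1, squeeze=40)

```text
time: 10.33
position: [0.5987, 0.0007, 0.0231]
tool_rot: [0.583, 0.812, -0.0, -0.0]
ft_force: [-0.7, -0.3, 2.1]
grip_width: 0.0594
```

Call:
drive_tool(targets=[0, 0, -0.06, 0, 0, 0, 0.1, 0, -0.06, 0, 0, 0, 0.3, 0, -0.06, 0, 0, 0, 0.5, 0, -0.06, 0, 0, 0, 0.8, 0, -0.06, 0, 0, 0, 1.1, 0, -0.06, 0, 0, 0, 1.4, 0, -0.06, 0, 0, 0, 1.6, 0, -0.06, 0, 0, 0, 1.7, 0, -0.06, 0, 0, 0, 1.7, 0, -0.06, 0, 0, 0, 1.7, 0, -0.03, 0, 0, 0, 1.7, 0, 0, 0, 0, 0])

```text
time: 11.33
position: [0.5935, 0.0169, 0.0231]
tool_rot: [0.583, 0.812, 0.0, -0.0]
ft_force: [-0.6, 0.5, -2.6]
grip_width: 0.0596
```

```bash
python3 go.py -22 -0.2 22; python3 shot.py 6
```

```text
t 11.33 tray xyz [-22.12  -0.65  23.14] yaw err -0.41 tilt [-0.01  0.01] F [ 0.69  0.44 -2.58] w 59.6 q [-0.16  0.77  1.65  0.    0.73 -0.48]
shift tool cm [ 0.012 -0.045  0.114] rot [-0.01 -0.02 -0.41]
```

View pics/side6z.png

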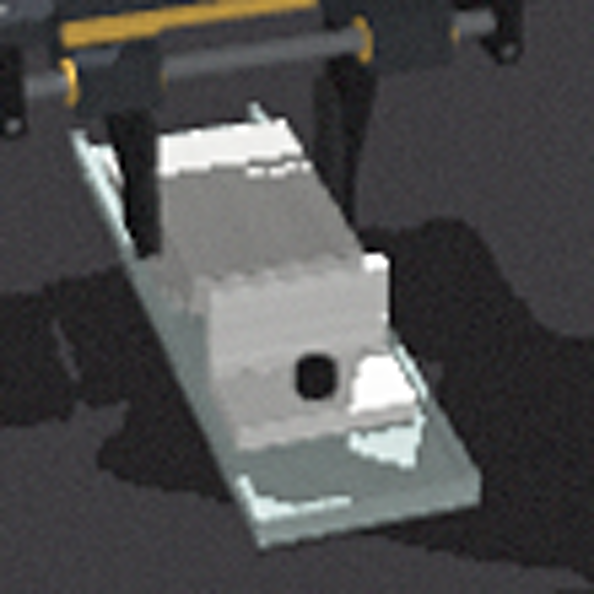

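Call:
drive_tool(targets=[0, 0, 0, 0, 0, 0, 0, 0, 0, 0, 0, 0, 0, 0, 0, 0, 0, 0, 0, 0, 0, 0, 0, 0, 0, 0, 0, 0, 0, 0, 0, 0, -0.7, 0, 0, 0, 0, 0, -0.7, 0, 0, 0, 0, 0, -0.7, 0, 0, 0], grip=-0.6)

```text
time: 12.1
position: [0.5942, 0.0167, 0.0307]
tool_rot: [0.583, 0.812, 0.0, 0.001]
ft_force: [-0.8, -0.7, -0.3]
grip_width: 0.0697
```

```bash
python3 go.py -21 -0.2 30.3
```

```text
t 12.1 tray xyz [-22.51  -1.19  30.7 ] yaw err -0.4 tilt [ 0.09 -0.01] F [-0.36  0.98 -0.35] w 69.7 q [-0.16  0.76  1.64  0.    0.74 -0.48]
shift tool cm [ 0.15 -0.1   0.04] rot [ 0.08  0.04 -0.4 ]
```

Call:
drive_tool(targets=[0.1, -0.04, 0, 0, 0, 0, 0.1, -0.04, 0, 0, 0, 0, 0.1, -0.04, 0, 0, 0, 0, 0.1, -0.04, 0, 0, 0, 0, 0.1, -0.04, 0, 0, 0, 0, 0.1, -0.04, 0, 0, 0, 0], grip=1, squeeze=20)

```text
time: 12.6
position: [0.5928, 0.0178, 0.0299]
tool_rot: [0.583, 0.812, 0.0, -0.0]
ft_force: [0.2, 1.2, 0.8]
grip_width: 0.0598
```

Call:
drive_tool(targets=[0, 0, -0.04, 0, 0, 0, 0.1, 0, -0.04, 0, 0, 0, 0.3, 0, -0.04, 0, 0, 0, 0.5, 0, -0.04, 0, 0, 0, 0.8, 0, -0.04, 0, 0, 0, 1.05, 0, -0.04, 0, 0, 0, 1.25, 0, -0.04, 0, 0, 0, 1.35, 0, -0.04, 0, 0, 0, 1.35, 0, -0.04, 0, 0, 0, 1.35, 0, 0, 0, 0, 0, 1.35, 0, 0, 0, 0, 0])

```text
time: 13.52
position: [0.5887, 0.0304, 0.03]
tool_rot: [0.583, 0.812, 0.0, 0.0]
ft_force: [-0.0, 0.1, -3.3]
grip_width: 0.0596
```

Call:
drive_tool(targets=[0, 0, 0, 0, 0, 0, 0, 0, 0, 0, 0, 0, 0, 0, 0, 0, 0, 0, 0, 0, 0, 0, 0, 0, 0, 0, 0, 0, 0, 0, 0, 0, -3, 0, 0, 0, 0, 0, -7, 0, 0, 0, 0, 0, -7, 0, 0, 0], grip=-1)

```text
time: 14.18
position: [0.5932, 0.03, 0.1062]
tool_rot: [0.583, 0.812, 0.003, 0.005]
ft_force: [0.7, -0.7, 1.1]
grip_width: 0.0864
```

```bash
python3 go.py -21 -0.2 30.3
```

```text
t 14.18 tray xyz [ -9.72  -4.61 106.16] yaw err -0.39 tilt [ 0.7  -0.09] F [-0.91 -0.39  1.08] w 86.4 q [-0.14  0.63  1.62  0.    0.87 -0.46]
shift tool cm [-1.09  -0.517  7.587] rot [ 0.63  0.31 -0.39]
```

Call:
drive_tool(targets=[-45, -30, -4, 0, 0, 0, -45, -30, -4, 0, 0, 0, -45, -30, -4, 0, 0, 0, -45, -30, -4, 0, 0, 0, -45, -30, -4, 0, 0, 0, -45, -30, -4, 0, 0, 0, -45, -30, -4, 0, 0, 0, -45, -30, -4, 0, 0, 0, -45, -30, -4, 0, 0, 0, -45, -30, -4, 0, 0, 0, -45, -30, -4, 0, 0, 0, -45, -30, -4, 0, 0, 0])

```text
time: 15.18
position: [0.4581, -0.4531, 0.1373]
tool_rot: [0.583, 0.812, -0.0, 0.0]
ft_force: [0.2, -0.9, 0.4]
grip_width: 0.087
```

```bash
python3 go.py;python3 shot.py 7
python3 - <<'E'
import cv2,numpy as np
im=cv2.imread("pics/top7.png");a=im[185:245,280:362];a=np.clip((a.astype(float)-130)*2.2,0,255).astype(np.uint8);a=cv2.resize(a,None,fx=9.5,fy=9.5,interpolation=cv2.INTER_CUBIC);cv2.imwrite("pics/t7zz.png",a)
E
```

```text
t 15.18 tray xyz [-422.32  280.63  137.26] yaw err -0.42 tilt [ 0.03 -0.03] F [-0.92  0.15  0.38] w 87.0 q [-0.95  0.65  1.46  0.    1.03 -1.28]
```

View pics/t7zz.png

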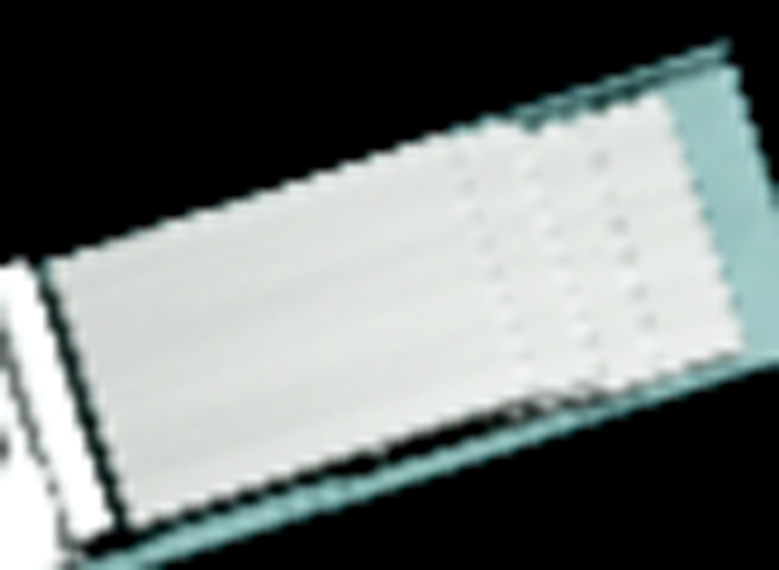

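View pics/side7z.png

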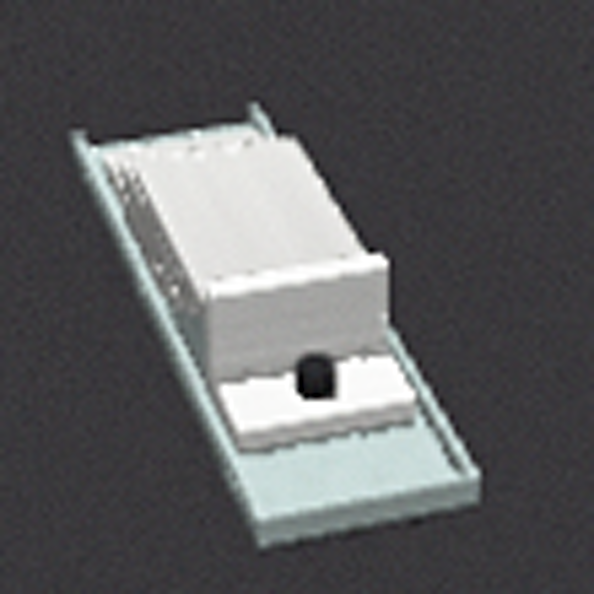

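Three step lines show in the top view, about (620,240), (560,250) and (490,250). Coupon 4 leaves only a narrow dark gap to the stop at about (85,400).

```bash
cat > m8.py <<'E'
import sys
from m2 import *
k=sys.argv[1]
im=cv2.imread(f"pics/top{k}.png");sd=cv2.imread(f"pics/side{k}.png")
L("c1 back z12","top",im,(-102,-26),(-102,26),12,half=5,mn=2,pol=-1)
b=im[...,2]
def prof(n,img,xs,z,ys):
    o=[]
    for y in ys:
        P=np.array([W(x,y) for x in xs]);uv=proj(n,np.c_[P/1000,np.full(len(xs),z/1000)]).astype(np.float32)
        o.append(cv2.remap(img,uv[None,:,0],uv[None,:,1],cv2.INTER_CUBIC)[0].astype(float))
    return np.mean(o,0)
# dark step lines: minima, each at the back edge of its coupon's top z
from scipy.signal import find_peaks
xs=np.arange(-115,-30,.25)
for nm,ys in(("y-",np.arange(-26,-8,.4)),("mid",np.arange(-9,9,.4)),("y+",np.arange(8,26,.4)),("all",np.arange(-26,26,.4))):
    out=[]
    for z,lo,hi in((20,-95,-78),(28,-78,-60),(36,-60,-40)):
        p=cv2.GaussianBlur(prof("top",b,xs,z,ys)[None].astype(np.float32),(9,1),1.5)[0]
        s=(xs>lo)&(xs<hi);pk,pr=find_peaks(-p[s],prominence=1);out.append((z,[(float(xs[s][q]),round(float(w),1)) for q,w in zip(pk,pr["prominences"])]))
    print(nm,out)
L("c4 front","top",im,(37.5,-26),(37.5,26),36,half=4)
L("stop","top",im,(40.5,-28),(40.5,28),46,half=3)
L("c4 y+","top",im,(-45,30.5),(30,30.5),36,half=4);L("c4 y-","top",im,(-45,-30),(30,-30),36,half=4)
L("stop","side",sd,(41,-28),(41,28),46,half=3)
L("stop back","side",sd,(49,-28),(49,28),46,half=3)
L("c4 y-","side",sd,(-45,-30),(25,-30),36,half=4);L("c4 back","side",sd,(-52,-26),(-52,26),36,half=5,mn=2)
E
python3 m8.py 7
```

```text
c1 back z12 top [-102.27  -26.  ] [-101.52   26.  ] ang 89.18 rms 0.27 37
y- [(20, [(-83.75, 3.0)]), (28, [(-71.5, 3.4)]), (36, [(-53.75, 3.0)])]
mid [(20, [(-83.5, 5.0)]), (28, []), (36, [(-54.25, 2.1)])]
y+ [(20, [(-83.0, 3.5)]), (28, [(-69.5, 2.4)]), (36, [(-54.75, 1.3)])]
all [(20, [(-83.25, 3.9)]), (28, [(-70.0, 1.6)]), (36, [(-54.25, 1.9)])]
c4 front top [ 40.33 -26.  ] [40.38 26.  ] ang 89.95 rms 0.17 39
stop top [ 40.13 -28.  ] [40.24 28.  ] ang 89.88 rms 0.3 40
c4 y+ top [-45.    31.09] [30.   30.78] ang -0.24 rms 0.31 37
c4 y- top [-45.   -29.99] [ 30.   -30.28] ang -0.22 rms 0.24 35
stop side [ 40.73 -28.  ] [41.75 28.  ] ang 88.96 rms 0.18 10
stop back side [ 50.7 -28. ] [50.62 28.  ] ang 90.08 rms 0.14 37
c4 y- side [-45.   -30.47] [ 25.   -30.32] ang 0.12 rms 0.19 28
c4 back side [-55.51 -26.  ] [-52.61  26.  ] ang 86.81 rms 0.5 19
```

```bash
cat > m9.py <<'E'
import sys
from m2 import *
k=sys.argv[1]
im=cv2.imread(f"pics/top{k}.png");sd=cv2.imread(f"pics/side{k}.png")
def prof(n,img,xs,z,ys):
    o=[]
    for y in ys:
        P=np.array([W(x,y) for x in xs]);uv=proj(n,np.c_[P/1000,np.full(len(xs),z/1000)]).astype(np.float32)
        o.append(cv2.remap(img,uv[None,:,0],uv[None,:,1],cv2.INTER_LINEAR)[0].astype(float))
    return np.round(np.mean(o,0),1).tolist()
g=cv2.cvtColor(im,cv2.COLOR_BGR2GRAY);ys=np.arange(-26,26,.25)
for z,a,b in((12,-106,-97),(20,-90,-78),(28,-76,-62),(36,-60,-47),(36,32,44)):
    print("top z",z,"x",a,prof("top",g,np.arange(a,b+.1,1.),z,ys))
g=cv2.cvtColor(sd,cv2.COLOR_BGR2GRAY);ys=np.arange(-26,26,.25)
for z,a,b in((12,-106,-97),(20,-90,-78),(28,-76,-62),(36,-60,-47)):
    print("side z",z,"x",a,prof("side",g,np.arange(a,b+.1,1.),z,ys))
E
python3 m9.py 7
```

```text
top z 12 x -106 [213.9, 213.9, 213.9, 215.9, 221.4, 227.2, 231.3, 233.9, 234.6, 234.7]
top z 20 x -90 [234.3, 234.2, 234.0, 233.9, 233.7, 232.7, 231.4, 231.3, 232.0, 233.2, 234.2, 234.6, 234.7]
top z 28 x -76 [234.4, 234.2, 234.1, 233.7, 233.3, 233.3, 233.1, 233.6, 234.8, 235.6, 235.9, 235.7, 235.0, 234.6, 234.4]
top z 36 x -60 [234.3, 234.2, 234.2, 234.1, 233.9, 233.0, 232.6, 233.4, 234.0, 234.6, 234.8, 234.5, 234.2, 234.2]
top z 36 x 32 [227.9, 227.7, 227.0, 222.6, 209.2, 188.0, 165.4, 156.3, 174.8, 210.0, 234.9, 243.3, 245.7]
side z 12 x -106 [140.4, 165.9, 185.2, 199.6, 211.1, 220.0, 225.7, 228.4, 229.0, 228.4]
side z 20 x -90 [197.5, 209.0, 218.2, 224.2, 227.2, 227.5, 227.0, 226.8, 226.8, 227.0, 228.1, 229.4, 231.1]
side z 28 x -76 [205.7, 215.1, 221.0, 223.7, 223.9, 223.9, 224.3, 224.9, 225.9, 227.5, 229.1, 231.1, 232.2, 232.4, 232.1]
side z 36 x -60 [214.0, 214.1, 214.0, 214.8, 216.6, 219.3, 222.3, 225.3, 228.3, 230.4, 231.8, 231.9, 231.6, 231.2]
```

```bash
python3 go.py -23 -0.3 60
```

```text
t 15.28 tray xyz [-428.34  283.06  138.15] yaw err -0.76 tilt [ 0.19 -0.47] F [ 0.16 -0.35 -0.73] w 87.1 q [-0.96  0.65  1.45 -0.    1.03 -1.28]
shift tool cm [40.975 27.789  7.468] rot [ 0.03  0.51 -0.76]
```

Call:
drive_tool(targets=[41, 28, 6, 0, 0, 0, 41, 28, 6, 0, 0, 0, 41, 28, 6, 0, 0, 0, 41, 28, 6, 0, 0, 0, 41, 28, 6, 0, 0, 0, 41, 28, 6, 0, 0, 0, 41, 28, 6, 0, 0, 0, 41, 28, 6, 0, 0, 0, 41, 28, 6, 0, 0, 0, 41, 28, 6, 0, 0, 0, 41, 28, 6, 0, 0, 0, 41, 28, 6, 0, 0, 0])

```text
time: 16.28
position: [0.5933, 0.0295, 0.0768]
tool_rot: [0.583, 0.812, 0.0, 0.0]
ft_force: [0.8, -0.2, 0.4]
grip_width: 0.0868
```

```bash
python3 go.py -23 -0.3 50
```

```text
t 16.28 tray xyz [-10.12  -4.48  76.82] yaw err -0.37 tilt [0.01 0.01] F [-0.48 -0.67  0.36] w 86.8 q [-0.14  0.68  1.63  0.    0.83 -0.46]
shift tool cm [-1.291 -0.41   2.681] rot [ 0.01 -0.   -0.37]
```

Call:
drive_tool(targets=[-1.3, -0.42, 1.5, 0, 0, 0, -1.3, -0.42, 3.2, 0, 0, 0, -1.3, -0.42, 3.4, 0, 0, 0, -1.3, -0.42, 3.4, 0, 0, 0, -1.3, -0.42, 3.4, 0, 0, 0])

```text
time: 16.7
position: [0.5934, 0.0131, 0.0432]
tool_rot: [0.584, 0.812, 0.0, -0.0]
ft_force: [0.1, 0.0, 0.5]
grip_width: 0.0867
```

```bash
python3 go.py -23 -0.3 14.5
```

```text
t 16.7 tray xyz [-25.72   0.76  43.19] yaw err -0.43 tilt [-0.    0.01] F [-0.02 -0.1   0.54] w 86.7 q [-0.17  0.74  1.64  0.    0.76 -0.49]
shift tool cm [0.272 0.104 2.869] rot [-0.   -0.01 -0.43]
```

Call:
drive_tool(targets=[0.2, 0.08, 1.2, 0, 0, 0, 0.2, 0.08, 2.3, 0, 0, 0, 0.2, 0.08, 2.8, 0, 0, 0, 0.2, 0.08, 2.8, 0, 0, 0, 0.2, 0.08, 2.8, 0, 0, 0])

```text
time: 17.12
position: [0.5931, 0.0151, 0.0142]
tool_rot: [0.584, 0.812, -0.0, -0.001]
ft_force: [0.7, -0.2, 0.4]
grip_width: 0.0869
```

```bash
python3 go.py -23 -0.3 14.5
```

```text
t 17.12 tray xyz [-23.72   0.34  14.23] yaw err -0.43 tilt [-0.08  0.01] F [-0.46 -0.6   0.4 ] w 86.9 q [-0.16  0.78  1.65  0.    0.71 -0.49]
shift tool cm [ 0.073  0.063 -0.027] rot [-0.07 -0.04 -0.43]
```

Call:
drive_tool(targets=[0, 0.05, 0, 0, 0, 0, 0, 0.05, 0, 0, 0, 0, 0, 0.05, 0, 0, 0, 0, 0, 0.05, 0, 0, 0, 0, 0, 0.05, 0, 0, 0, 0, 0, 0.05, 0, 0, 0, 0, 0, 0.05, 0, 0, 0, 0], grip=1, squeeze=45)

```text
time: 17.7
position: [0.5939, 0.0154, 0.0151]
tool_rot: [0.583, 0.812, -0.0, -0.0]
ft_force: [-1.0, -1.6, 2.3]
grip_width: 0.0595
```

```bash
python3 go.py -23 -0.3 14.5
```

```text
t 17.7 tray xyz [-23.71  -0.52  15.12] yaw err -0.4 tilt [-0.01 -0.01] F [-1.16  1.43  2.31] w 59.5 q [-0.16  0.78  1.65 -0.    0.71 -0.49]
shift tool cm [ 0.071 -0.023  0.062] rot [-0.01  0.   -0.4 ]
```

Call:
drive_tool(targets=[0, 0, -0.06, 0, 0, 0, 0, 0, -0.06, 0, 0, 0, -0.05, 0, -0.06, 0, 0, 0, -0.1, 0, -0.06, 0, 0, 0, -0.13, 0, -0.06, 0, 0, 0, -0.13, 0, -0.06, 0, 0, 0, -0.13, 0, 0, 0, 0, 0, -0.13, 0, 0, 0, 0, 0])

```text
time: 18.37
position: [0.594, 0.0148, 0.0151]
tool_rot: [0.583, 0.812, -0.0, -0.001]
ft_force: [-2.0, 4.6, 1.0]
grip_width: 0.0599
```

```bash
python3 go.py -23 -0.3 14.5
```

```text
t 18.37 tray xyz [-24.32  -0.38  15.12] yaw err -0.4 tilt [-0.05  0.04] F [4.96 0.4  0.95] w 59.9 q [-0.16  0.78  1.65  0.    0.71 -0.49]
shift tool cm [ 0.132 -0.009  0.063] rot [-0.04 -0.05 -0.4 ]
```

Call:
drive_tool(targets=[0, 0, 0, 0, 0, 0, 0, 0, 0, 0, 0, 0, 0, 0, 0, 0, 0, 0, 0, 0, 0, 0, 0, 0, 0, 0, 0, 0, 0, 0, 0.5, 0, -0.8, 0, 0, 0, 0.5, 0, -0.8, 0, 0, 0, 0.5, 0, -0.8, 0, 0, 0], grip=-0.6)

```text
time: 19.03
position: [0.5933, 0.0192, 0.0236]
tool_rot: [0.583, 0.812, 0.0, 0.001]
ft_force: [-0.4, 0.0, -0.5]
grip_width: 0.0696
```

```bash
python3 go.py -18 -0.3 22.5
```

```text
t 19.03 tray xyz [-19.92  -1.13  23.6 ] yaw err -0.37 tilt [ 0.07 -0.01] F [ 0.17  0.37 -0.46] w 69.6 q [-0.16  0.77  1.65 -0.    0.72 -0.48]
shift tool cm [ 0.192 -0.084  0.109] rot [ 0.06  0.04 -0.37]
```

Call:
drive_tool(targets=[0, -0.04, 0.05, 0, 0, 0, 0, -0.04, 0.05, 0, 0, 0, 0, -0.04, 0.05, 0, 0, 0, 0, -0.04, 0.05, 0, 0, 0, 0, -0.04, 0.05, 0, 0, 0, 0, -0.04, 0.05, 0, 0, 0], grip=1, squeeze=40)

```text
time: 19.53
position: [0.5925, 0.0188, 0.0223]
tool_rot: [0.583, 0.812, 0.0, -0.0]
ft_force: [0.2, 0.0, 0.7]
grip_width: 0.0594
```

```bash
python3 go.py -18 -0.3 22.5
```

```text
t 19.53 tray xyz [-19.98  -0.29  22.32] yaw err -0.41 tilt [-0.01  0.01] F [-0.04 -0.22  0.68] w 59.4 q [-0.16  0.77  1.65  0.    0.72 -0.48]
shift tool cm [ 0.198 -0.001 -0.018] rot [-0.01 -0.01 -0.41]
```

Call:
drive_tool(targets=[0, 0, -0.06, 0, 0, 0, 0, 0, -0.06, 0, 0, 0, 0.1, 0, -0.06, 0, 0, 0, 0.2, 0, -0.06, 0, 0, 0, 0.28, 0, -0.06, 0, 0, 0, 0.32, 0, -0.06, 0, 0, 0, 0.32, 0, -0.06, 0, 0, 0, 0.32, 0, 0, 0, 0, 0, 0.32, 0, 0, 0, 0, 0])

```text
time: 20.28
position: [0.5912, 0.022, 0.0224]
tool_rot: [0.583, 0.812, -0.0, -0.0]
ft_force: [-0.4, 0.1, -5.4]
grip_width: 0.0596
```

```bash
python3 go.py -18 -0.3 22.5
```

```text
t 20.28 tray xyz [-16.55  -0.11  22.39] yaw err -0.39 tilt [-0.03  0.01] F [ 0.28  0.36 -5.37] w 59.6 q [-0.15  0.77  1.65  0.    0.72 -0.48]
shift tool cm [-0.144  0.02  -0.011] rot [-0.03 -0.02 -0.39]
```

Call:
drive_tool(targets=[0, 0, 0, 0, 0, 0, 0, 0, 0, 0, 0, 0, 0, 0, 0, 0, 0, 0, 0, 0, 0, 0, 0, 0, 0, 0, 0, 0, 0, 0, 0, 0, -3, 0, 0, 0, 0, 0, -7, 0, 0, 0, 0, 0, -10, 0, 0, 0], grip=-1)

```text
time: 20.95
position: [0.5918, 0.0218, 0.1241]
tool_rot: [0.583, 0.812, 0.0, 0.0]
ft_force: [0.1, 0.1, 0.5]
grip_width: 0.0863
```

Call:
drive_tool(targets=[-43, -28, -2, 0, 0, 0, -43, -28, -2, 0, 0, 0, -43, -28, -2, 0, 0, 0, -43, -28, -2, 0, 0, 0, -43, -28, -2, 0, 0, 0, -43, -28, -2, 0, 0, 0, -43, -28, -2, 0, 0, 0, -43, -28, -2, 0, 0, 0, -43, -28, -2, 0, 0, 0, -43, -28, -2, 0, 0, 0, -43, -28, -2, 0, 0, 0, -43, -28, -2, 0, 0, 0])

```text
time: 21.95
position: [0.466, -0.4639, 0.1422]
tool_rot: [0.583, 0.812, 0.0, 0.0]
ft_force: [0.4, -0.5, -0.9]
grip_width: 0.0872
```

```bash
python3 shot.py 8;python3 m8.py 8;python3 m9.py 8; python3 go.py -10 -0.3 60
```

```text
c1 back z12 top [-102.37  -26.  ] [-101.39   26.  ] ang 88.92 rms 0.28 35
y- [(20, [(-85.0, 3.3)]), (28, [(-71.75, 3.3), (-66.0, 1.6)]), (36, [(-50.75, 5.9)])]
mid [(20, [(-83.75, 2.3)]), (28, [(-66.0, 2.7)]), (36, [(-51.0, 5.6)])]
y+ [(20, [(-83.5, 4.0)]), (28, [(-66.25, 3.0)]), (36, [(-51.0, 5.5)])]
all [(20, [(-84.0, 2.9)]), (28, [(-66.0, 2.5)]), (36, [(-51.0, 5.6)])]
c4 front top [ 40.5 -26. ] [40.52 26.  ] ang 89.98 rms 0.13 33
stop top [ 40.45 -28.  ] [40.74 28.  ] ang 89.7 rms 0.25 30
c4 y+ top [-45.    31.93] [30.   30.85] ang -0.83 rms 0.19 27
c4 y- top [-45.  -30.2] [ 30.  -29.9] ang 0.23 rms 0.21 32
stop side [ 41.03 -28.  ] [41.92 28.  ] ang 89.09 rms 0.48 17
stop back side [ 50.73 -28.  ] [50.64 28.  ] ang 90.09 rms 0.12 39
c4 y- side [-45.   -30.55] [ 25.   -30.75] ang -0.16 rms 0.32 39
c4 back side [-53.18 -26.  ] [-55.1  26. ] ang 92.12 rms 1.24 18
top z 12 x -106 [213.1, 213.1, 213.1, 215.0, 220.6, 226.5, 230.9, 233.5, 234.2, 234.3]
top z 20 x -90 [233.8, 233.7, 233.5, 233.2, 232.7, 231.9, 231.4, 231.8, 232.8, 233.5, 234.0, 234.1, 234.0]
top z 28 x -76 [233.7, 233.7,
[... 247 characters left out ...]
, 226.8, 225.8, 220.9, 212.7, 213.1, 225.4, 237.3, 243.3, 245.6]
side z 12 x -106 [141.2, 166.6, 185.9, 200.2, 211.8, 220.6, 226.3, 228.9, 229.3, 229.4]
side z 20 x -90 [198.3, 209.7, 218.8, 224.8, 227.6, 228.2, 228.7, 229.4, 230.3, 230.3, 229.9, 229.7, 230.0]
side z 28 x -76 [206.4, 215.7, 221.7, 224.3, 224.9, 226.0, 227.6, 229.1, 229.8, 229.6, 229.3, 229.8, 230.6, 231.1, 231.7]
side z 36 x -60 [214.5, 215.0, 216.1, 218.3, 220.6, 221.9, 222.1, 222.3, 224.2, 226.7, 229.0, 230.2, 230.8, 231.6]
t 22.05 tray xyz [-440.91  279.35  142.83] yaw err -0.77 tilt [ 0.16 -0.43] F [0.13 1.33 0.28] w 87.0 q [-0.96  0.66  1.41 -0.    1.06 -1.28]
shift tool cm [43.526 27.384  7.944] rot [ 0.01  0.46 -0.77]
```

View pics/top8z.png

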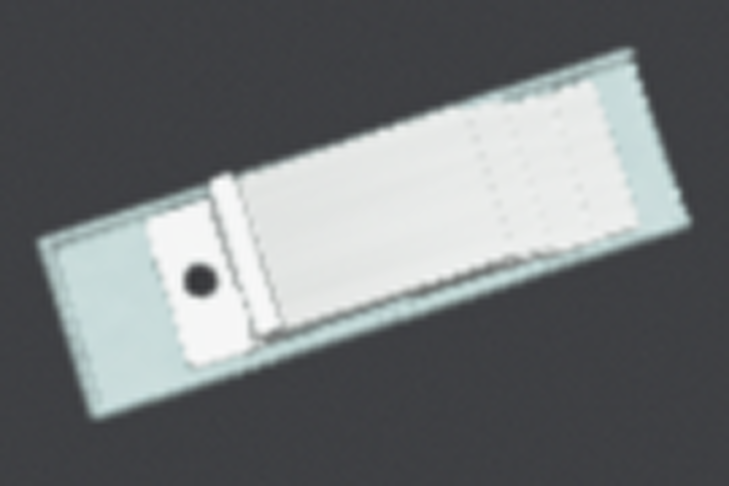

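Call:
drive_tool(targets=[43.2, 27.3, 6, 0, 0, 0, 43.2, 27.3, 6, 0, 0, 0, 43.2, 27.3, 6, 0, 0, 0, 43.2, 27.3, 6, 0, 0, 0, 43.2, 27.3, 6, 0, 0, 0, 43.2, 27.3, 6, 0, 0, 0, 43.2, 27.3, 6, 0, 0, 0, 43.2, 27.3, 6, 0, 0, 0, 43.2, 27.3, 6, 0, 0, 0, 43.2, 27.3, 6, 0, 0, 0, 43.2, 27.3, 6, 0, 0, 0, 43.2, 27.3, 6, 0, 0, 0])

```text
time: 23.05
position: [0.584, 0.0232, 0.0836]
tool_rot: [0.583, 0.812, 0.0, -0.0]
ft_force: [-0.6, -0.6, -0.2]
grip_width: 0.0871
```

```bash
python3 go.py -7 -0.3 45
```

```text
t 23.05 tray xyz [-13.05   6.3   83.58] yaw err -0.38 tilt [0.   0.01] F [-0.41  0.76 -0.23] w 87.1 q [-0.15  0.66  1.65  0.    0.83 -0.48]
shift tool cm [0.609 0.655 3.858] rot [ 0.   -0.01 -0.38]
```

Call:
drive_tool(targets=[0.55, 0.6, 1.5, 0, 0, 0, 0.55, 0.6, 3.2, 0, 0, 0, 0.55, 0.6, 3.8, 0, 0, 0, 0.55, 0.6, 3.8, 0, 0, 0, 0.55, 0.6, 3.8, 0, 0, 0])

```text
time: 23.47
position: [0.5877, 0.0276, 0.0456]
tool_rot: [0.584, 0.812, -0.0, -0.0]
ft_force: [-0.7, -0.5, -0.6]
grip_width: 0.0874
```

```bash
python3 go.py -7 -0.3 30.5
```

```text
t 23.47 tray xyz [-10.18   1.39  45.57] yaw err -0.42 tilt [-0.05  0.01] F [-0.2   0.85 -0.6 ] w 87.4 q [-0.14  0.73  1.65  0.    0.76 -0.47]
shift tool cm [0.319 0.168 1.507] rot [-0.04 -0.02 -0.42]
```

Call:
drive_tool(targets=[0.3, 0.14, 1, 0, 0, 0, 0.3, 0.14, 1.45, 0, 0, 0, 0.3, 0.14, 1.45, 0, 0, 0, 0.3, 0.14, 1.45, 0, 0, 0, 0.3, 0.14, 1.45, 0, 0, 0])

```text
time: 23.88
position: [0.5886, 0.0307, 0.0312]
tool_rot: [0.584, 0.812, 0.0, 0.0]
ft_force: [-0.2, -0.3, -0.2]
grip_width: 0.0871
```

```bash
python3 go.py -7 -0.3 30.5
```

```text
t 23.88 tray xyz [-7.53 -0.49 31.22] yaw err -0.43 tilt [ 0.02 -0.  ] F [-0.23  0.27 -0.23] w 87.1 q [-0.14  0.75  1.66 -0.    0.73 -0.46]
shift tool cm [ 0.053 -0.02   0.072] rot [ 0.01  0.01 -0.43]
```

Call:
drive_tool(targets=[0, 0, 0.05, 0, 0, 0, 0, 0, 0.05, 0, 0, 0, 0, 0, 0.05, 0, 0, 0, 0, 0, 0.05, 0, 0, 0, 0, 0, 0.05, 0, 0, 0, 0, 0, 0.05, 0, 0, 0, 0, 0, 0.05, 0, 0, 0, 0, 0, 0.05, 0, 0, 0, 0, 0, 0.05, 0, 0, 0], grip=1, squeeze=5)

```text
time: 24.63
position: [0.5884, 0.031, 0.0306]
tool_rot: [0.583, 0.812, -0.0, -0.0]
ft_force: [0.6, 0.8, 2.1]
grip_width: 0.0603
```

Call:
drive_tool(targets=[0.02, 0, 0, 0, 0, 0, 0.04, 0, 0, 0, 0, 0, 0.06, 0, 0, 0, 0, 0, 0.08, 0, 0, 0, 0, 0, 0.08, 0, 0, 0, 0, 0])

```text
time: 25.05
position: [0.5885, 0.0315, 0.0306]
tool_rot: [0.583, 0.812, -0.0, 0.0]
ft_force: [-0.2, -1.8, 1.4]
grip_width: 0.0601
```

```bash
python3 go.py
```

```text
t 25.05 tray xyz [-6.7  -0.6  30.61] yaw err -0.39 tilt [ 0.02 -0.02] F [-1.61  0.76  1.36] w 60.1 q [-0.14  0.75  1.66 -0.    0.73 -0.46]
```

Call:
drive_tool(targets=[0.02, 0, 0, 0, 0, 0, 0.04, 0, 0, 0, 0, 0, 0.04, 0, 0, 0, 0, 0])

```text
time: 25.3
position: [0.5884, 0.0319, 0.0306]
tool_rot: [0.583, 0.812, 0.0, 0.0]
ft_force: [0.5, -2.9, 0.4]
grip_width: 0.0596
```

```bash
python3 go.py
```

```text
t 25.3 tray xyz [-6.28 -0.7  30.62] yaw err -0.39 tilt [ 0.04 -0.02] F [-2.91  0.49  0.37] w 59.6 q [-0.14  0.75  1.66 -0.    0.73 -0.46]
```

Call:
drive_tool(targets=[0.02, 0, 0, 0, 0, 0, 0.04, 0, 0, 0, 0, 0, 0.04, 0, 0, 0, 0, 0])

```text
time: 25.55
position: [0.5884, 0.032, 0.0306]
tool_rot: [0.583, 0.812, -0.0, 0.001]
ft_force: [1.2, -4.1, 0.4]
grip_width: 0.06
```

```bash
python3 go.py
```

```text
t 25.55 tray xyz [-6.2  -0.73 30.63] yaw err -0.38 tilt [ 0.05 -0.04] F [-4.23  0.24  0.37] w 60.0 q [-0.13  0.75  1.66 -0.    0.73 -0.46]
```

Call:
drive_tool(targets=[0.02, 0, 0, 0, 0, 0, 0.04, 0, 0, 0, 0, 0, 0.04, 0, 0, 0, 0, 0])

```text
time: 25.8
position: [0.5884, 0.0321, 0.0306]
tool_rot: [0.583, 0.812, -0.0, 0.001]
ft_force: [0.8, -5.5, -0.0]
grip_width: 0.0594
```

```bash
python3 go.py; python3 shot.py 9
```

```text
t 25.8 tray xyz [-6.16 -0.75 30.63] yaw err -0.36 tilt [ 0.06 -0.07] F [-5.44  1.07 -0.01] w 59.4 q [-0.13  0.75  1.66 -0.    0.73 -0.46]
```

View pics/side9z.png

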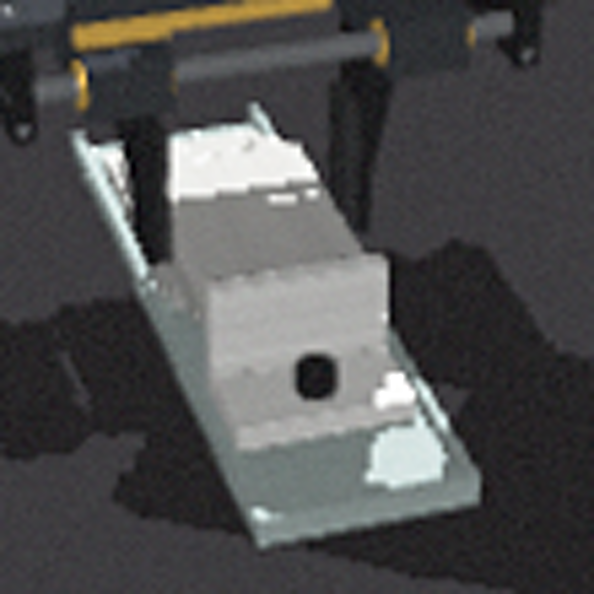

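Call:
drive_tool(targets=[-0.06, 0, 0, 0, 0, 0, -0.06, 0, 0, 0, 0, 0, -0.06, 0, 0, 0, 0, 0, -0.06, 0, 0, 0, 0, 0, -0.06, 0, 0, 0, 0, 0, -0.06, 0, -3, 0, 0, 0, -0.06, 0, -7, 0, 0, 0, -0.06, 0, -10, 0, 0, 0], grip=-1)

```text
time: 26.57
position: [0.588, 0.0326, 0.132]
tool_rot: [0.583, 0.812, 0.0, -0.0]
ft_force: [0.6, -0.2, 0.4]
grip_width: 0.0867
```

Call:
drive_tool(targets=[-44, -29, -2, 0, 0, 0, -44, -29, -2, 0, 0, 0, -44, -29, -2, 0, 0, 0, -44, -29, -2, 0, 0, 0, -44, -29, -2, 0, 0, 0, -44, -29, -2, 0, 0, 0, -44, -29, -2, 0, 0, 0, -44, -29, -2, 0, 0, 0, -44, -29, -2, 0, 0, 0, -44, -29, -2, 0, 0, 0, -44, -29, -2, 0, 0, 0, -44, -29, -2, 0, 0, 0])

```text
time: 27.57
position: [0.4599, -0.4523, 0.1495]
tool_rot: [0.583, 0.812, 0.0, -0.0]
ft_force: [0.0, 1.0, -0.6]
grip_width: 0.087
```

```bash
python3 shot.py 10;python3 m8.py 10;python3 m9.py 10|grep top; python3 go.py -7 -0.3 60
python3 - <<'E'
import cv2
a=cv2.imread("pics/top10.png");b=a[185:255,255:362];cv2.imwrite("pics/t10zz.png",cv2.resize(b,None,fx=7.4,fy=7.4,interpolation=cv2.INTER_CUBIC))
E
```

```text
c1 back z12 top [-102.41  -26.  ] [-101.45   26.  ] ang 88.94 rms 0.28 34
y- [(20, [(-85.0, 3.2)]), (28, [(-71.75, 3.5), (-66.0, 1.7)]), (36, [(-50.75, 4.0)])]
mid [(20, [(-83.75, 2.2)]), (28, [(-66.0, 2.6)]), (36, [(-50.5, 5.1)])]
y+ [(20, [(-83.5, 4.0)]), (28, [(-66.25, 3.3)]), (36, [(-50.5, 4.0)])]
all [(20, [(-84.0, 3.0)]), (28, [(-66.0, 2.5)]), (36, [(-50.5, 4.4)])]
c4 front top [ 40.62 -26.  ] [40.57 26.  ] ang 90.05 rms 0.09 21
stop top [ 40.61 -28.  ] [40.71 28.  ] ang 89.89 rms 0.22 22
c4 y+ top [-45.   31.6] [30.   30.76] ang -0.64 rms 0.26 32
c4 y- top [-45.   -30.26] [ 30.   -30.26] ang 0.0 rms 0.25 38
stop side [ 40.76 -28.  ] [41.72 28.  ] ang 89.02 rms 0.12 10
stop back side [ 50.73 -28.  ] [50.59 28.  ] ang 90.14 rms 0.13 37
c4 y- side [-45.   -31.42] [ 25.   -31.08] ang 0.28 rms 0.21 35
c4 back side [-47.66 -26.  ] [-57.28  26.  ] ang 100.48 rms 0.66 17
top z 12 x -106 [212.2, 212.0, 212.1, 214.2, 219.8, 225.7, 230.0, 232.7, 233.4, 233.5]
top z 20 x -90 [233.1, 232.9, 232.6, 232.3, 231.9, 231.1, 230.7, 231.2, 232.0, 232.6, 233.2, 233.3, 233.3]
top z 28 x -76 [232.9, 232.9, 232.8, 232.4, 232.1, 232.1, 232.2, 232.3, 232.2, 231.3, 230.8, 231.5, 232.3, 233.2, 233.7]
top z 36 x -60 [233.2, 233.1, 233.0, 232.9, 232.7, 232.6, 232.5, 232.2, 230.9, 229.3, 229.7, 231.2, 232.5, 233.5]
top z 36 x 32 [226.5, 226.5, 226.3, 226.4, 226.3, 226.0, 225.6, 223.5, 223.7, 231.7, 239.9, 243.7, 245.6]
t 27.67 tray xyz [-427.86  281.21  150.13] yaw err -0.75 tilt [ 0.14 -0.37] F [-0.34 -0.29  0.48] w 86.9 q [-0.96  0.64  1.44 -0.    1.06 -1.27]
shift tool cm [42.513 27.593  8.731] rot [ 0.02  0.39 -0.75]
```

View pics/t10zz.png

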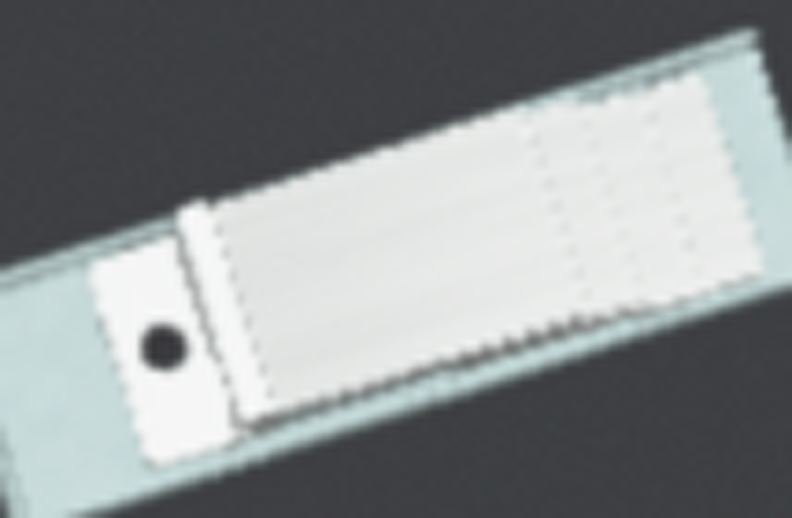

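View pics/side10z.png

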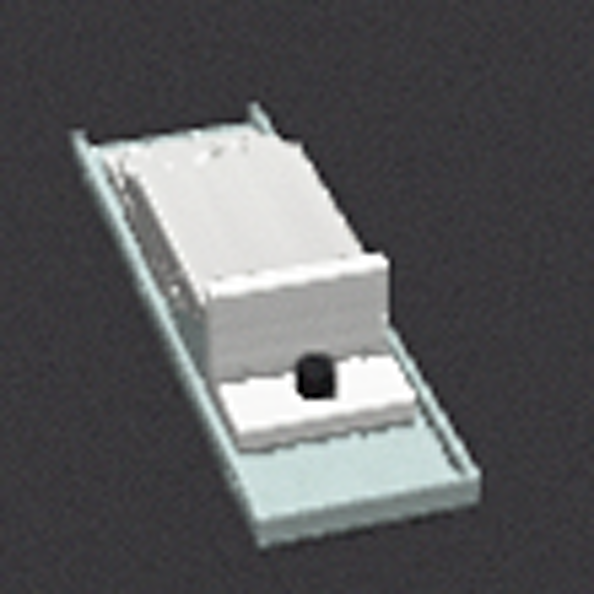

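Coupon 4 bears on the stop and the stop hasn't moved. The steps come out at about 18.3, 18.0 and 15.5 mm, so I'll even them: coupons 2–4 back 1 mm, then 3–4 back 1 mm, then 4 gently to the stop again.

Call:
drive_tool(targets=[41, 27.6, 6, 0, 0, 0, 41, 27.6, 6, 0, 0, 0, 41, 27.6, 6, 0, 0, 0, 41, 27.6, 6, 0, 0, 0, 41, 27.6, 6, 0, 0, 0, 41, 27.6, 6, 0, 0, 0, 41, 27.6, 6, 0, 0, 0, 41, 27.6, 6, 0, 0, 0, 41, 27.6, 6, 0, 0, 0, 41, 27.6, 6, 0, 0, 0, 41, 27.6, 6, 0, 0, 0, 41, 27.6, 6, 0, 0, 0, 41, 27.6, 6, 0, 0, 0])

```text
$.targets: bad value
```

```bash
python3 go.py -21 -0.3 45
```

```text
t 27.67 tray xyz [-427.86  281.21  150.13] yaw err -0.75 tilt [ 0.14 -0.37] F [-0.34 -0.29  0.48] w 86.9 q [-0.96  0.64  1.44 -0.    1.06 -1.27]
shift tool cm [41.123 27.61  10.241] rot [ 0.02  0.39 -0.75]
```

Call:
drive_tool(targets=[41, 27.6, 7, 0, 0, 0, 41, 27.6, 7, 0, 0, 0, 41, 27.6, 7, 0, 0, 0, 41, 27.6, 7, 0, 0, 0, 41, 27.6, 7, 0, 0, 0, 41, 27.6, 7, 0, 0, 0, 41, 27.6, 7, 0, 0, 0, 41, 27.6, 7, 0, 0, 0, 41, 27.6, 7, 0, 0, 0, 41, 27.6, 7, 0, 0, 0, 41, 27.6, 7, 0, 0, 0, 41, 27.6, 7, 0, 0, 0])

```text
time: 28.67
position: [0.5908, 0.029, 0.0792]
tool_rot: [0.583, 0.812, -0.0, -0.001]
ft_force: [0.0, -0.5, 0.2]
grip_width: 0.0872
```

```bash
python3 go.py -21 -0.3 45
```

```text
t 28.67 tray xyz [-9.88 -2.   79.22] yaw err -0.37 tilt [-0.05  0.04] F [-0.46  0.12  0.23] w 87.2 q [-0.14  0.68  1.63  0.    0.83 -0.47]
shift tool cm [-1.116 -0.16   3.421] rot [-0.03 -0.05 -0.37]
```

Call:
drive_tool(targets=[-1.1, -0.16, 1.5, 0, 0, 0, -1.1, -0.16, 3.2, 0, 0, 0, -1.1, -0.16, 3.6, 0, 0, 0, -1.1, -0.16, 3.6, 0, 0, 0, -1.1, -0.16, 3.6, 0, 0, 0])

```text
time: 29.08
position: [0.5929, 0.015, 0.0436]
tool_rot: [0.583, 0.812, -0.0, -0.0]
ft_force: [0.1, -0.7, -0.2]
grip_width: 0.0869
```

```bash
python3 go.py -21 -0.3 14.7
```

```text
t 29.08 tray xyz [-23.69   0.59  43.6 ] yaw err -0.42 tilt [-0.05  0.02] F [-0.69  0.12 -0.21] w 86.9 q [-0.16  0.73  1.64  0.    0.77 -0.49]
shift tool cm [0.268 0.089 2.89 ] rot [-0.04 -0.03 -0.42]
```

Call:
drive_tool(targets=[0.2, 0.08, 1.2, 0, 0, 0, 0.2, 0.08, 2.3, 0, 0, 0, 0.2, 0.08, 2.8, 0, 0, 0, 0.2, 0.08, 2.8, 0, 0, 0, 0.2, 0.08, 2.8, 0, 0, 0, 0.2, 0.08, 2.8, 0, 0, 0])

```text
time: 29.58
position: [0.5935, 0.0169, 0.0155]
tool_rot: [0.583, 0.812, 0.0, 0.0]
ft_force: [0.5, -0.7, -0.2]
grip_width: 0.0871
```

```bash
python3 go.py -21 -0.3 14.7
```

```text
t 29.58 tray xyz [-22.17  -0.63  15.51] yaw err -0.42 tilt [0. 0.] F [-0.82 -0.29 -0.22] w 87.1 q [-0.16  0.78  1.65  0.    0.71 -0.48]
shift tool cm [ 0.116 -0.034  0.081] rot [ 0.   -0.   -0.42]
```

Call:
drive_tool(targets=[0, -0.02, 0.06, 0, 0, 0, 0, -0.02, 0.06, 0, 0, 0, 0, -0.02, 0.06, 0, 0, 0, 0, -0.02, 0.06, 0, 0, 0, 0, -0.02, 0.06, 0, 0, 0, 0, -0.02, 0.06, 0, 0, 0, 0, -0.02, 0.06, 0, 0, 0], grip=1, squeeze=45)

```text
time: 30.17
position: [0.5933, 0.017, 0.0151]
tool_rot: [0.583, 0.812, 0.0, 0.0]
ft_force: [-0.3, -0.2, 2.0]
grip_width: 0.0595
```

```bash
python3 go.py
```

```text
t 30.17 tray xyz [-22.01  -0.46  15.1 ] yaw err -0.39 tilt [ 0.01 -0.  ] F [-0.08  0.39  2.01] w 59.5 q [-0.16  0.78  1.65 -0.    0.71 -0.48]
```

Call:
drive_tool(targets=[0, 0, -0.07, 0, 0, 0, 0, 0, -0.07, 0, 0, 0, -0.05, 0, -0.07, 0, 0, 0, -0.1, 0, -0.07, 0, 0, 0, -0.12, 0, -0.07, 0, 0, 0, -0.12, 0, -0.07, 0, 0, 0, -0.12, 0, 0, 0, 0, 0, -0.12, 0, 0, 0, 0, 0])

```text
time: 30.83
position: [0.593, 0.0161, 0.0151]
tool_rot: [0.583, 0.812, -0.0, -0.001]
ft_force: [-1.0, 1.8, -0.6]
grip_width: 0.0597
```

```bash
python3 go.py
```

```text
t 30.83 tray xyz [-22.74   0.09  15.11] yaw err -0.4 tilt [-0.07  0.02] F [ 2.    0.33 -0.65] w 59.7 q [-0.16  0.78  1.65  0.    0.71 -0.49]
```

Call:
drive_tool(targets=[0, 0, 0, 0, 0, 0, 0, 0, 0, 0, 0, 0, 0, 0, 0, 0, 0, 0, 0, 0, 0, 0, 0, 0, 0, 0, 0, 0, 0, 0, 0.7, 0, -0.8, 0, 0, 0, 0.7, 0, -0.8, 0, 0, 0, 0.7, 0, -0.8, 0, 0, 0, 0.7, 0, -0.8, 0, 0, 0], grip=-0.6)

```text
time: 31.58
position: [0.5915, 0.0227, 0.0233]
tool_rot: [0.583, 0.812, 0.0, 0.0]
ft_force: [0.0, 0.6, -0.5]
grip_width: 0.0699
```

```bash
python3 go.py -14 -0.3 22.7
```

```text
t 31.58 tray xyz [-16.03  -0.64  23.25] yaw err -0.37 tilt [ 0.04 -0.01] F [ 0.61 -0.22 -0.45] w 69.9 q [-0.15  0.77  1.65 -0.    0.72 -0.48]
shift tool cm [ 0.203 -0.035  0.055] rot [ 0.03  0.02 -0.37]
```

Grip 3 and 4, move back 1 mm, then release.

Call:
drive_tool(targets=[0, -0.02, 0.05, 0, 0, 0, 0, -0.02, 0.05, 0, 0, 0, 0, -0.02, 0.05, 0, 0, 0, 0, -0.02, 0.05, 0, 0, 0, 0, -0.02, 0.05, 0, 0, 0, 0, -0.02, 0.05, 0, 0, 0], grip=1, squeeze=40)

```text
time: 32.08
position: [0.591, 0.0224, 0.0223]
tool_rot: [0.583, 0.812, -0.0, -0.0]
ft_force: [-0.6, 0.1, -0.0]
grip_width: 0.0595
```

```bash
python3 go.py
```

```text
t 32.08 tray xyz [-1.613e+01 -2.000e-02  2.226e+01] yaw err -0.4 tilt [-0.03  0.  ] F [ 0.29  0.55 -0.01] w 59.5 q [-0.15  0.77  1.65 -0.    0.72 -0.48]
```

Call:
drive_tool(targets=[0, 0, -0.06, 0, 0, 0, 0, 0, -0.06, 0, 0, 0, -0.05, 0, -0.06, 0, 0, 0, -0.1, 0, -0.06, 0, 0, 0, -0.12, 0, -0.06, 0, 0, 0, -0.12, 0, -0.06, 0, 0, 0, -0.12, 0, 0, 0, 0, 0, -0.12, 0, 0, 0, 0, 0])

```text
time: 32.75
position: [0.5915, 0.0213, 0.0224]
tool_rot: [0.583, 0.812, -0.0, -0.0]
ft_force: [-0.5, -0.1, -6.5]
grip_width: 0.0593
```

```bash
python3 go.py
```

```text
t 32.75 tray xyz [-17.37  -0.14  22.36] yaw err -0.4 tilt [-0.01 -0.  ] F [ 0.04  0.51 -6.5 ] w 59.3 q [-0.15  0.77  1.65 -0.    0.72 -0.48]
```

Call:
drive_tool(targets=[0, 0, 0, 0, 0, 0, 0, 0, 0, 0, 0, 0, 0, 0, 0, 0, 0, 0, 0, 0, 0, 0, 0, 0, 0, 0, 0, 0, 0, 0, 0.7, 0, -0.8, 0, 0, 0, 0.7, 0, -0.8, 0, 0, 0, 0.7, 0, -0.8, 0, 0, 0, 0.7, 0, -0.8, 0, 0, 0], grip=-0.6)

```text
time: 33.5
position: [0.5895, 0.0281, 0.0308]
tool_rot: [0.583, 0.812, 0.0, 0.0]
ft_force: [0.1, -1.2, 0.9]
grip_width: 0.0698
```

```bash
python3 go.py -8 -0.3 30.5
```

```text
t 33.5 tray xyz [-10.21  -0.49  30.79] yaw err -0.37 tilt [ 0.04 -0.01] F [-1.21  0.27  0.85] w 69.8 q [-0.14  0.75  1.66 -0.    0.73 -0.47]
shift tool cm [ 0.221 -0.021  0.029] rot [ 0.03  0.02 -0.37]
```

Call:
drive_tool(targets=[0, -0.01, 0.02, 0, 0, 0, 0, -0.01, 0.02, 0, 0, 0, 0, -0.01, 0.02, 0, 0, 0, 0, -0.01, 0.02, 0, 0, 0, 0, -0.01, 0.02, 0, 0, 0, 0, -0.01, 0.02, 0, 0, 0], grip=1, squeeze=5)

```text
time: 34.0
position: [0.5892, 0.0279, 0.0301]
tool_rot: [0.583, 0.812, -0.0, -0.0]
ft_force: [0.2, -1.1, -0.3]
grip_width: 0.0599
```

Call:
drive_tool(targets=[0.02, 0, 0, 0, 0, 0, 0.05, 0, 0, 0, 0, 0, 0.08, 0, 0, 0, 0, 0, 0.11, 0, 0, 0, 0, 0, 0.14, 0, 0, 0, 0, 0, 0.14, 0, 0, 0, 0, 0])

```text
time: 34.5
position: [0.5887, 0.0293, 0.0301]
tool_rot: [0.583, 0.812, -0.0, -0.0]
ft_force: [0.2, -0.5, -2.0]
grip_width: 0.0595
```

```bash
python3 go.py
```

```text
t 34.5 tray xyz [-8.87 -0.1  30.1 ] yaw err -0.4 tilt [-0.01  0.01] F [-0.55 -0.07 -1.97] w 59.5 q [-0.14  0.75  1.66  0.    0.73 -0.46]
```

Call:
drive_tool(targets=[0.02, 0, 0, 0, 0, 0, 0.04, 0, 0, 0, 0, 0, 0.04, 0, 0, 0, 0, 0])

```text
time: 34.75
position: [0.5886, 0.0296, 0.0301]
tool_rot: [0.583, 0.812, -0.0, -0.0]
ft_force: [0.6, -0.4, -2.6]
grip_width: 0.0599
```

```bash
python3 go.py
```

```text
t 34.75 tray xyz [-8.5  -0.11 30.12] yaw err -0.39 tilt [-0.01  0.  ] F [-0.51 -0.41 -2.55] w 59.9 q [-0.14  0.75  1.66 -0.    0.73 -0.46]
```

Call:
drive_tool(targets=[0.02, 0, 0, 0, 0, 0, 0.04, 0, 0, 0, 0, 0, 0.04, 0, 0, 0, 0, 0])

```text
time: 35.0
position: [0.5886, 0.0297, 0.0301]
tool_rot: [0.583, 0.812, -0.0, 0.0]
ft_force: [0.4, -1.5, -2.7]
grip_width: 0.0598
```

```bash
python3 go.py
```

```text
t 35.0 tray xyz [-8.43 -0.13 30.14] yaw err -0.37 tilt [ 0.   -0.03] F [-1.58  0.11 -2.7 ] w 59.8 q [-0.14  0.75  1.66 -0.    0.73 -0.46]
```

Call:
drive_tool(targets=[0.02, 0, 0, 0, 0, 0, 0.04, 0, 0, 0, 0, 0, 0.04, 0, 0, 0, 0, 0])

```text
time: 35.25
position: [0.5886, 0.0298, 0.0302]
tool_rot: [0.583, 0.812, -0.0, 0.0]
ft_force: [-0.0, -4.6, -2.8]
grip_width: 0.06
```

```bash
python3 go.py
```

```text
t 35.25 tray xyz [-8.36 -0.16 30.21] yaw err -0.37 tilt [ 0.01 -0.05] F [-4.33  1.52 -2.8 ] w 60.0 q [-0.14  0.75  1.66 -0.    0.73 -0.46]
```

Call:
drive_tool(targets=[0.02, 0, 0, 0, 0, 0, 0.04, 0, 0, 0, 0, 0, 0.04, 0, 0, 0, 0, 0])

```text
time: 35.5
position: [0.5887, 0.03, 0.0303]
tool_rot: [0.583, 0.812, -0.0, 0.001]
ft_force: [0.8, -5.8, -2.5]
grip_width: 0.06
```

```bash
python3 go.py
```

```text
t 35.5 tray xyz [-8.21 -0.3  30.31] yaw err -0.37 tilt [ 0.04 -0.06] F [-5.73  1.17 -2.46] w 60.0 q [-0.14  0.75  1.66 -0.    0.73 -0.46]
```

Call:
drive_tool(targets=[0, 0, 0.04, 0, 0, 0, 0, 0, 0.04, 0, 0, 0, -0.04, 0, 0.04, 0, 0, 0])

```text
time: 35.75
position: [0.5887, 0.0299, 0.0301]
tool_rot: [0.583, 0.812, -0.0, 0.0]
ft_force: [0.4, -3.3, 0.4]
grip_width: 0.06
```

Call:
drive_tool(targets=[0, 0, 0, 0, 0, 0, 0, 0, 0, 0, 0, 0, 0, 0, 0, 0, 0, 0, 0, 0, 0, 0, 0, 0, 0, 0, 0, 0, 0, 0, 0, 0, -3, 0, 0, 0, 0, 0, -7, 0, 0, 0, 0, 0, -10, 0, 0, 0], grip=-1)

```text
time: 36.42
position: [0.5884, 0.0306, 0.1313]
tool_rot: [0.583, 0.812, 0.0, -0.0]
ft_force: [0.7, 0.0, 0.4]
grip_width: 0.0865
```

Call:
drive_tool(targets=[-44, -29, -2, 0, 0, 0, -44, -29, -2, 0, 0, 0, -44, -29, -2, 0, 0, 0, -44, -29, -2, 0, 0, 0, -44, -29, -2, 0, 0, 0, -44, -29, -2, 0, 0, 0, -44, -29, -2, 0, 0, 0, -44, -29, -2, 0, 0, 0, -44, -29, -2, 0, 0, 0, -44, -29, -2, 0, 0, 0, -44, -29, -2, 0, 0, 0, -44, -29, -2, 0, 0, 0])

```text
time: 37.42
position: [0.4603, -0.4543, 0.1489]
tool_rot: [0.583, 0.812, 0.0, -0.0]
ft_force: [0.3, -0.1, 0.1]
grip_width: 0.0868
```

```bash
python3 shot.py 11;python3 m8.py 11;python3 m9.py 11|grep top
python3 - <<'E'
import cv2
a=cv2.imread("pics/top11.png");b=a[185:255,255:362];cv2.imwrite("pics/t11zz.png",cv2.resize(b,None,fx=7.4,fy=7.4,interpolation=cv2.INTER_CUBIC))
E
```

```text
c1 back z12 top [-102.43  -26.  ] [-101.47   26.  ] ang 88.94 rms 0.28 34
y- [(20, [(-85.75, 2.9)]), (28, [(-73.0, 2.7)]), (36, [(-51.0, 1.3)])]
mid [(20, [(-85.0, 3.7)]), (28, [(-68.0, 3.2)]), (36, [(-50.5, 4.9)])]
y+ [(20, [(-84.25, 3.7)]), (28, [(-68.0, 2.3)]), (36, [(-50.5, 4.3)])]
all [(20, [(-84.75, 3.1)]), (28, [(-68.0, 2.3)]), (36, [(-50.75, 3.5)])]
c4 front top [ 40.63 -26.  ] [40.57 26.  ] ang 90.06 rms 0.09 21
stop top [ 40.62 -28.  ] [40.72 28.  ] ang 89.9 rms 0.21 23
c4 y+ top [-45.    31.65] [30.   30.69] ang -0.73 rms 0.26 30
c4 y- top [-45.   -30.05] [ 30.   -30.32] ang -0.21 rms 0.17 30
stop side [ 41.1 -28. ] [41.72 28.  ] ang 89.37 rms 0.35 14
stop back side [ 50.72 -28.  ] [50.56 28.  ] ang 90.17 rms 0.13 37
c4 y- side [-45.   -30.72] [ 25.   -30.15] ang 0.46 rms 0.24 28
c4 back side [-50.12 -26.  ] [-56.3  26. ] ang 96.78 rms 1.69 30
top z 12 x -106 [212.0, 212.1, 212.1, 214.2, 219.9, 225.8, 230.0, 232.6, 233.3, 233.5]
top z 20 x -90 [233.1, 232.9, 232.6, 232.1, 231.2, 230.4, 230.8, 231.8, 232.6, 233.1, 233.3, 233.4, 233.4]
top z 28 x -76 [233.1, 232.9, 232.6, 232.3, 232.3, 232.3, 232.3, 231.5, 231.0, 231.8, 232.5, 233.2, 233.6, 233.2, 233.2]
top z 36 x -60 [233.0, 232.9, 232.9, 232.9, 232.7, 232.6, 232.5, 232.2, 231.2, 229.9, 230.5, 232.0, 233.1, 233.9]
top z 36 x 32 [226.4, 226.4, 226.3, 226.3, 226.3, 225.9, 225.6, 223.7, 223.9, 231.9, 240.0, 243.7, 245.6]
```

View pics/t11zz.png

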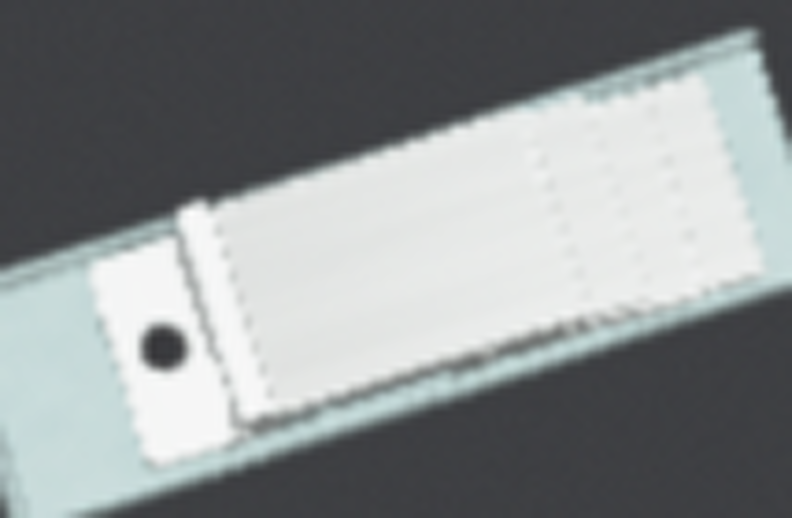

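View pics/side11z.png

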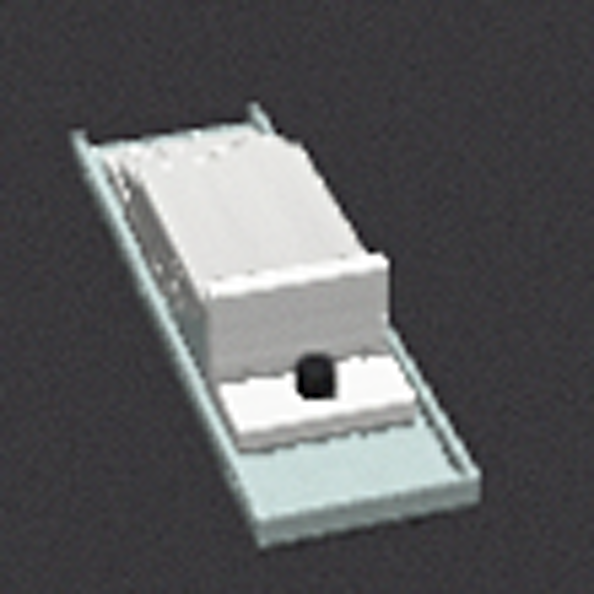

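View pics/top11.png

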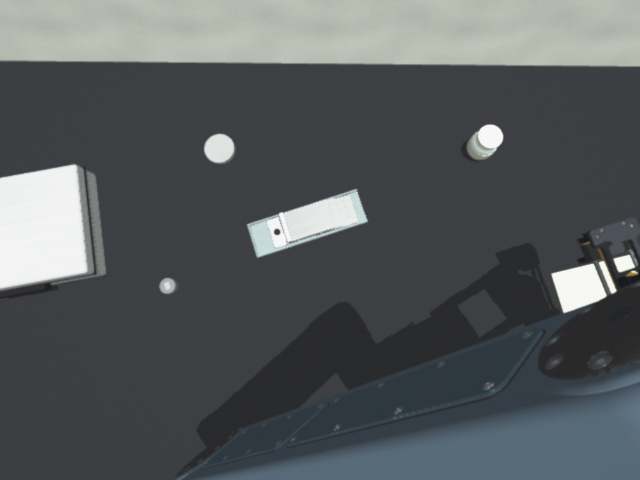

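```bash
python3 -c "
from rig import robot
print(robot.get_obs()['time'],robot.get_obs()['joint_velocities'].round(3));print(robot.hand_in())"
```

```text
37.5167 [ 0.075 -0.023  0.093  0.064  0.038  0.036]
the job is handed in; nothing more can be done
None
```

The stack is fanned along the tray with the top coupon bearing on the stop, and I handed the job in at 37.5 s of the 61 s allowed. I shifted coupons 2–4 together, then 3–4, then 4 alone. After looking, I evened the steps by about 1 mm each and slid the top coupon gently back to the stop at a 5 N grip.

What the last camera checks and force readings showed:
- **Steps:** about 17.5, 16.8 and 17.3 mm, good to roughly ±1 mm. The step lines are faint, and I corrected them for a bias seen on the top coupon.
- **Stop:** its face reads 40.6 mm from the tray centre against 40.5 mm at the start, so it did not move within the measuring error. The contact force was about 6 N at most, and the dark gap between coupon and stop is gone.
- **Squareness:** the top coupon is within about 0.5° of the tray. The bottom coupon was left in place and reads about 1° off, as it did when first visible. The lower coupons' angles could not be read better than about 1–2°.
- **Bystanders:** the jar, test block and specimen puck look unmoved in the last top picture.

The side view's fit of the top coupon's back edge was too noisy to use (86° to 100°), so the positions there come from the top view. I did not check flatness by measurement. The side view shows nothing raised or tilted.

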